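# Put the ear defenders on their charging stand

### The arm

A 6-joint arm with a two-finger parallel gripper is mounted at the origin on the work surface. World frame = base frame: x ahead of the robot, y to its left, z up, the work surface at z = 0. Lengths are in m, angles in rad, forces in N, time in s.
With the tool pointing down it reaches from about 0.3 to 0.85 m from the base axis. Payload 5.4 kg.
Tool frame: the origin (TCP) lies at the very end of the fingers, on their centre line; the grasp point (between the pads) lies 19 mm behind it (ctrl.hold_point_z is the distance from the TCP to the grasp point, in m); x points along the fingers, y is the direction in which the jaws open and shut, and the axes are right-handed (so a half turn about x gives the same grasp; the last joint's range is limited). The gripper opens to 85 mm and grips with 20 to 120 N. Pads are 22 mm wide; open, the fingers measure 114 mm over their backs; the gripper's body (76 mm by 85 mm) begins 54 mm behind the grasp point. The pads swing forward as they close: fully open they stand 13 mm farther back than shut.
Start: joints at [1.072, 0.158, 1.597, -0, 1.386, -0.21], TCP at [0.164, 0.551, 0.231] pointing down, gripper open.
Joint ranges: [-2.91, 2.91], [-0.94, 2.29], [0.18, 2.7], [-1.29, 4.43], [0.17, 2.64], [-3, 3]. Speed limits (rad/s): [2.57, 2.57, 3.14, 3.14, 3.14, 3.14].

### API

Orientations are given as a rotation vector (axis times angle).
In Python, from station import ctrl, optics, job, models gives the robot as it stands.
- The arm moves only by the tool move_arm, never from a script. Its argument "increments" is text: rows parted by semicolons, each of 7 numbers parted by spaces: the opening, from 0 (shut) to 1 (fully open), then the shift along the tool's x, y, z in cm, then the turn, a rotation vector about the tool's x, y, z in degrees. A call has 1 to 5 rows; each row is the pose to reach, as a shift and turn from the pose measured when the call began, along the tool's axes at that moment; what a row does not reach only later rows make up. A row lasts 1/8 s, in which the tool goes at most 62.5 mm and 10.7 degrees, less where a joint would pass 70% of its speed; a pose out of reach is approached as far as the arm can. A call with a gripper value outside its range is refused whole. The fingers move at their own pace and stop on an object; "force" is the grip in N (left out, the last holds). Time passes only in rows, so rows that repeat a pose let the fingers close. It gives the time, the measured TCP pose, the force and the opening at its end, in the units of the state.
- ctrl.sense(): the state, without advancing time (a new reading comes with each control period).
- optics.camera(name): name is "scene" or "top" or "wrist"; returns a dict with "pixels" (384x512x3 uint8, red, green, blue), "z_map" (384x512 float32, m along the optical axis (not along the pixel's ray), 0 where there is no reading), "fov_y" (degrees; the focal length in pixels is half the picture's height over the tangent of half this angle, whatever the lens; pixels are square), "cx", "cy" (the principal point, pixels), "world_from_camera" (4x4, takes a point from camera to world coordinates). Camera axes: x right, y down, z forward; pixel columns grow to the right and rows downward; lengths in m; the calibration is good to about 2 mm. A picture is of the moment at which its call begins.
- job.job_done(): hands the job in, once; it reports no verdict.
Trained networks look in a picture, given as the dict that the camera call returned (one of the last four; its "shot" number tells which), for a name from the list of things; names that differ only in an ending like _2 or _b are one class to them, and where a whole thing is asked for, a point or a joint stands for the part that bears it (a point fixed in the world has none). Each returns a list of dicts, best first, with "score" (0 to 1); they miss things now and then, are a little off and sometimes report something else, mostly with a low value. They report only what shows in the picture. A call takes as long as a camera call. They do not tell look-alikes from the thing itself.
- models.find_in(picture, query): "extent" ([centre column, centre row, width, height] in pixels, round what is visible of it).
- models.pinpoint(picture, query): "xy" ([column, row] in pixels: a listed point, or the origin of a listed thing).
The state is a dict: "t": time; "qpos": joint angles; "qvel": joint speeds; "tau": joint torques, N m; "position": TCP position; "ee_rot": TCP orientation; "contact_force": force on the tool from outside, world axes, zero at the start; "moment": the same for the moment, N m; "grip_width": opening from 0.0 (shut) to 1.0 (fully open).
Only numpy, scipy, OpenCV 4.12 (cv2) and the standard library are available. Lean on these libraries where they do the work, as an engineer would, in place of code of your own. Each camera call takes 0.05 s, during which the arm holds its last target.

### The job

Switch the charging stand on by pushing its slide switch fully across, and then hang the ear defenders from the stand's bar by their headband, one cup on each side of the bar. Let them down gently on to the bar, without dropping them, and leave the tin, bottle, mug, spindle motor, clamp and wrench standing or lying where they are.

Things in the scene. Friction and masses are not known exactly. Their poses are not given: they have to be found in the camera images.
- stand: Charging stand, fixed: grey base 200 x 140 x 22 mm (x, y, z), post, steel bar. Origin: centre of the underside, on the table; z up. The post, 30 x 30 mm, at x = +80 mm, ends 213 mm up; from it the bar runs level along -x (towards the robot) above y = 0. A side console 30 mm high, x = -100 to +30, y = +60 to +130 mm, carries the slide switch on its flat top.
- bar (a point): Point on the top of the bar, midway along its usable length, directly above the stand's origin, 213 mm over the table; axes as the stand's. The bar is 16 mm thick (its axis 205 mm up) and runs from x = +65 mm (post) to x = -62 mm from this point.
- bar_tip (a point): Centre of the bar's free end knob, a disc 28 mm in diameter and 8 mm thick on the bar's axis, 205 mm up (its rim stands 6 mm higher than the bar's top); axes as the stand's. What is hung must pass over this knob, or come from above.
- ridge (a point): Top centre of the slide switch's ridge, a small upright rib 5 mm thick (x), 30 mm long (y) and 7 mm high standing on the console; axes as the stand's. The console's top there is 7 mm lower than this point. It moves with the switch.
- switch (a joint): Travel of the slide switch (m): 0 = off, its ridge at x = -40 mm, y = +95 mm of the stand; 0.012 = fully on, the ridge 12 mm farther along the stand's +x (away from the robot). A detent at half travel holds it at either end; about 3 N takes it across.
- muffs: Ear defenders, black, rigid, 0.28 kg, standing on their two cups with the headband arching up; 172 mm across the cups (y), 70 mm deep (x), 187 mm high. Origin: middle of the underside, between the cups; z up, y from cup to cup. The cups are 85 mm high; the gap between their cushions is 76 mm. They are the same either way round.
- crown (a point): Centre of the padded block at the top of the headband, 176 mm above the underside: 36 mm wide in x (the width to grip), 60 mm along the band (y), 22 mm thick (z); axes as the ear defenders'. Its underside, 11 mm below this point, is flat and is what rests on the bar; below it, the band falls away on both sides and is about 60 mm clear across.
- tin: Small steel tin lying between the cups under the headband, 92 x 42 x 30 mm (x, y, z), 0.25 kg, loose. Origin: centre of its underside.
- bottle: White plastic bottle, 52 mm in diameter, 150 mm high, loose, standing beyond the ear defenders. Origin: centre of its underside.
- mug: White mug, 76 mm in diameter, 92 mm high, handle at its +y, loose, standing in front of the stand's bar on the robot's side. Origin: centre of its underside.
- spindle: Spindle motor standing on end, black cylinder 70 mm in diameter and 147 mm high with a collet nose up to 219 mm, 1.4 kg, loose, near the middle of the table. Origin: centre of its underside.
- clamp: Grey G-clamp lying flat, about 150 x 90 x 22 mm, loose. Origin: under the middle of its frame.
- wrench: Steel wrench lying flat, 170 mm long, loose. Origin: under its middle.
Things that resemble listed ones, but are neither listed nor needed, are in the scene too. Leave any pink or red look-alike of the muffs alone.

How it is judged:
By the outcome, as a careful person would: the job done as asked, in the order asked, and still so for the second after the job is handed in, with the robot touching nothing.
It also fails if it takes over 66 s, if anything falls off the work surface, if the arm or the gripper's body presses on something with over 40 N, if the wrist force passes 120 N, or if a joint passes its speed limit or range.

## Working session

There is one attempt and no reset: what is moved stays moved. The work goes in short steps, Python scripts to look and compute and a tool call to move; the robot and the scene stay as the last step left them, time stands still between calls to the robot, and variables do not carry over. Pictures are saved under pics/ and viewed, and the job is handed in when it is done.

Besides the shell and the picture viewer there is one more tool, called after "Emit:" as name(argument=value, ...) on one line, values as JSON. move_arm: Moves the arm, as the interface text tells. Its arguments: {"type":"object","properties":{"increments":{"type":"string"},"force":{"type":"number"}},"required":["increments"]}

```bash
ls; mkdir -p pics; cat > h.py <<'E'
import numpy as np, cv2
from station import ctrl, optics, job, models
def save(p,name,crop=None,s=1):
    im=p["pixels"][:,:,::-1]
    if crop: c0,r0,c1,r1=crop; im=im[r0:r1,c0:c1]
    if s!=1: im=cv2.resize(im,None,fx=s,fy=s,interpolation=cv2.INTER_CUBIC)
    cv2.imwrite("pics/"+name,im)
def w(p,u,v,z=None):
    f=p["pixels"].shape[0]/2/np.tan(np.radians(p["fov_y"])/2)
    if z is None: z=p["z_map"][int(round(v)),int(round(u))]
    T=np.array(p["world_from_camera"])
    return T[:3,:3]@np.array([(u-p["cx"])/f*z,(v-p["cy"])/f*z,z])+T[:3,3]
def cloud(p):
    f=p["pixels"].shape[0]/2/np.tan(np.radians(p["fov_y"])/2)
    z=p["z_map"]; v,u=np.mgrid[:z.shape[0],:z.shape[1]]
    P=np.stack([(u-p["cx"])/f*z,(v-p["cy"])/f*z,z],-1)
    T=np.array(p["world_from_camera"])
    Q=P@T[:3,:3].T+T[:3,3]; Q[z==0]=np.nan
    return Q
def ray(p,u,v,h):
    a=w(p,u,v,1.0); o=np.array(p["world_from_camera"])[:3,3]
    d=a-o; return o+d*(h-o[2])/d[2]
E
python3 - <<'E'
from h import *
np.set_printoptions(precision=4,suppress=True)
print(ctrl.sense(), ctrl.hold_point_z)
for n in("scene","top"):
    p=optics.camera(n); save(p,n+"0.png",s=1.5); np.savez("/tmp/"+n+"0.npz",**p)
    print(n,p["fov_y"],np.array(p["world_from_camera"]))
    for q in("stand","ridge","switch","bar","bar_tip","muffs","crown","tin","bottle","mug","spindle","clamp","wrench"):
        for d in models.pinpoint(p,q)[:3]:
            u,v=d["xy"]; print(q,round(d["score"],2),np.round(d["xy"],1), w(p,u,v) if 0<=u<511 and 0<=v<383 else "")
E
```

```text
pics
{'t': 0.0, 'qpos': array([ 1.0719,  0.1591,  1.5982,  0.    ,  1.3862, -0.2101]), 'qvel': array([-0.0002, -0.0002,  0.0004, -0.0005,  0.0008,  0.0001]), 'tau': array([  0.0019, -39.5985, -33.144 ,   0.0001,   0.008 ,   0.0001]), 'position': array([0.1635, 0.5506, 0.2303]), 'ee_rot': array([ 0.2253,  1.5595, -0.2281]), 'contact_force': array([-0.5262,  0.6363, -0.0454]), 'moment': array([ 0.0112, -0.0333, -0.0396]), 'grip_width': 0.9998665357135655} 0.0187
scene 49.02896920116294 [[-0.5735  0.5871 -0.5713  1.1023]
 [ 0.819   0.4282 -0.382   0.4737]
 [ 0.0204 -0.6869 -0.7264  0.9356]
 [ 0.      0.      0.      1.    ]]
stand 0.74 [199.5 261.4] [0.7006 0.0276 0.0687]
stand 0.7 [254.5 294.8] [0.6853 0.1824 0.0449]
ridge 0.47 [190.5 199.5] [ 0.5354 -0.1537  0.0301]
ridge 0.21 [151.4 138.7] [ 0.3827 -0.4722  0.0005]Traceback (most recent call last):
  File "<stdin>", line 8, in <module>
ValueError: it knows: bar, bar_tip, bottle, clamp, crown, muffs, mug, ridge, spindle, stand, tin, wrench
```

```bash

python3 - <<'E'
from h import *
np.set_printoptions(precision=4,suppress=True)
for n in("scene","top"):
    p=optics.camera(n); save(p,n+"0.png",s=1.5); np.savez("/tmp/"+n+"0.npz",**p)
    print(n,p["fov_y"],np.array(p["world_from_camera"]))
    for q in("stand","ridge","bar","bar_tip","muffs","crown","tin","bottle","mug","spindle","clamp","wrench"):
        for d in models.pinpoint(p,q)[:3]:
            u,v=d["xy"]; print(q,round(d["score"],2),np.round(d["xy"],1), w(p,u,v) if 0<=u<511 and 0<=v<383 else "")
E
```

```text
scene 49.02896920116294 [[-0.5735  0.5871 -0.5713  1.1023]
 [ 0.819   0.4282 -0.382   0.4737]
 [ 0.0204 -0.6869 -0.7264  0.9356]
 [ 0.      0.      0.      1.    ]]
stand 0.61 [162.8 193.1] [ 0.5588 -0.2429  0.0214]
ridge 0.66 [188.7 199.6] [ 0.54   -0.1563  0.0321]
bar 0.86 [150.2 139.4] [ 0.3875 -0.4733  0.0001]
bar 0.73 [280.9 277.3] [0.5997 0.2021 0.0286]
bar 0.31 [283.2 276.8] [0.5953 0.2061 0.029 ]
bar_tip 0.73 [395.2 306.4] [0.4912 0.4667 0.0035]
bar_tip 0.62 [175.  130.5] [ 0.2999 -0.44   -0.0012]
muffs 0.81 [355.8 347.3] [ 0.637   0.4334 -0.0029]
muffs 0.79 [283.3 273.7] [0.5859 0.2005 0.026 ]
muffs 0.74 [361.7 211.9] [1.1023 0.4737 0.9356]
crown 0.94 [366.5 311.3] [0.6524 0.4264 0.1841]
crown 0.86 [287.7 232.8] [0.5804 0.1978 0.1851]
crown 0.77 [375.4 164.8] [0.2537 0.2635 0.1853]
tin 0.62 [281.1 274.8] [0.5947 0.1993 0.0312]
tin 0.57 [200.  264.9] [0.7007 0.0275 0.0534]
tin 0.24 [251.6 214.1] [ 0.4525  0.0052 -0.0043]
bottle 0.56 [253.2 295.3] [0.6896 0.1817 0.048 ]
mug 0.96 [216.8 164.2] [ 0.3693 -0.1916  0.0246]
spindle 0.72 [197.8 266.2] [0.7043 0.0229 0.048 ]
clamp 0.6
[... 439 characters left out ...]
.2519  0.2107]
bar_tip 0.89 [369.1 189.1] [ 0.4919 -0.243   0.2144]
muffs 0.74 [185.  275.4] [ 0.2582  0.2539 -0.0018]
muffs 0.68 [138.9 150. ] [0.6503 0.427  0.0028]
muffs 0.65 [206.1 174.4] [0.5681 0.2018 0.0257]
crown 0.92 [203.6 158.9] [0.57   0.1882 0.1885]
crown 0.63 [170.8 278.5] [0.2577 0.2543 0.188 ]
crown 0.59 [120.2 131.8] [0.6411 0.4187 0.1888]
tin 0.5 [209.  171.8] [0.5758 0.1926 0.0293]
bottle 0.57 [219.  147.9] [0.6424 0.1608 0.0667]
mug 0.6 [342.3 246.2] [ 0.3562 -0.2245  0.004 ]
spindle 0.56 [269.5 144.3] [0.6384 0.0089 0.1221]
spindle 0.18 [341.  248.8] [ 0.3482 -0.2202  0.0041]
clamp 0.83 [268.6 215.5] [0.4463 0.003  0.0008]
wrench 0.73 [125.1 200.5] [0.4825 0.4543 0.0066]
```

View pics/scene0.png

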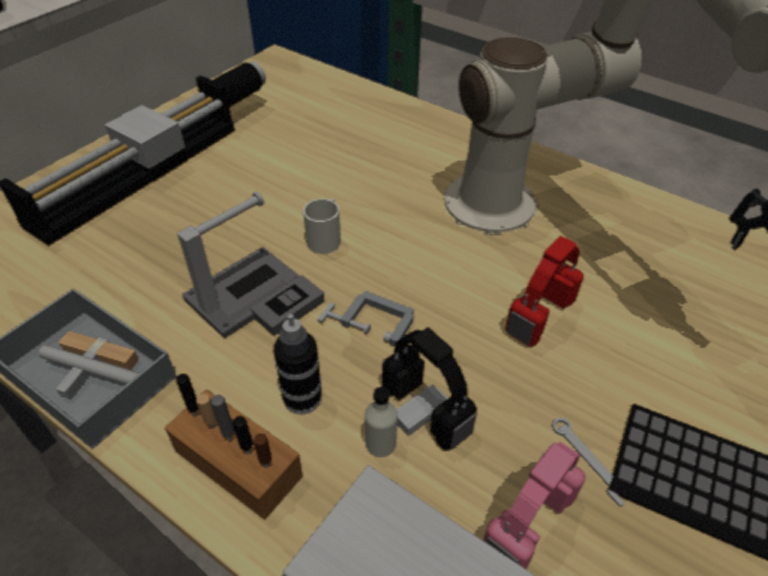

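View pics/top0.png

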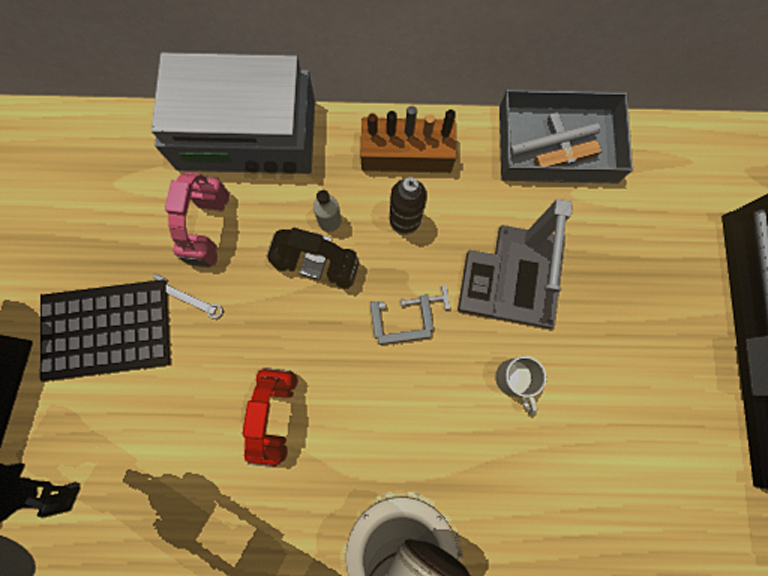

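The black muffs sit in the middle, at scene (430,390) and top (313,258) in the enlarged pictures. The red muffs at top (270,417) and the pink at (195,218) are decoys. The stand is at top (515,270). Next I'll measure from the depth clouds.

```bash

cat > m.py <<'E'
from h import *
np.set_printoptions(precision=4,suppress=True)
C={}
for n in("scene","top"):
    p=dict(np.load(f"/tmp/{n}0.npz")); Q=cloud(p); C[n]=(p,Q)
    def sel(x0,x1,y0,y1,z0,z1):
        m=(Q[...,0]>x0)&(Q[...,0]<x1)&(Q[...,1]>y0)&(Q[...,1]<y1)&(Q[...,2]>z0)&(Q[...,2]<z1); return m
    print(n)
    m=sel(.45,.72,-.35,-.1,.19,.25); P=Q[m]
    print("bar pts",len(P),P.min(0),P.max(0))
    c=P[:,:2].mean(0); U,S,V=np.linalg.svd(P[:,:2]-c); print(c,V[0],np.degrees(np.arctan2(V[0,1],V[0,0])))
    s=(P[:,:2]-c)@V[0]; print("ends",c+V[0]*s.min(),c+V[0]*s.max())
    # console top
    m=sel(.42,.7,-.26,-.05,.026,.033); P=Q[m]
    print("console",len(P),cv2.minAreaRect(P[:,:2].astype(np.float32)))
    m=sel(.42,.7,-.26,-.05,.034,.05); P=Q[m]; print("ridge?",len(P),np.median(P,0), P.min(0),P.max(0))
    # crown
    m=sel(.5,.66,.1,.3,.18,.2); P=Q[m]; print("crown top",len(P),cv2.minAreaRect(P[:,:2].astype(np.float32)),np.median(P[:,2]))
    m=sel(.48,.66,.09,.3,.06,.2)
    P=Q[m]; print("muffs",len(P),cv2.minAreaRect(P[:,:2].astype(np.float32)))
    m=sel(.55,.7,-.05,.08,.03,.3);P=Q[m];print("spindle",P.min(0),P.max(0))
    m=sel(.62,.75,.1,.2,.03,.2);P=Q[m];print("bottle",P.min(0),P.max(0))
    m=sel(.3,.46,-.3,-.13,.05,.2);P=Q[m];print("mug",P.min(0),P.max(0))
p=C["top"][0]; save(p,"c1.png",(170,110,400,260),3.4); p=C["scene"][0]; save(p,"c2.png",(110,120,330,320),3)
E
python3 m.py
```

```text
scene
bar pts 489 [ 0.4849 -0.2821  0.1901] [ 0.6481 -0.2282  0.2181]
[ 0.579  -0.2531] [ 0.9875 -0.1574] -9.056213576427865
ends [ 0.4843 -0.238 ] [ 0.6475 -0.264 ]
console 727 ((0.5619540214538574, -0.18824809789657593), (0.13208511471748352, 0.1952570080757141), 80.40129852294922)
ridge? 61 [ 0.6278 -0.2512  0.0391] [ 0.5226 -0.2591  0.034 ] [ 0.6486 -0.1392  0.05  ]
crown top 341 ((0.5710712671279907, 0.1907936930656433), (0.05960128828883171, 0.036720361560583115), 76.78718566894531) 0.1854296979844754
muffs 1914 ((0.5997006297111511, 0.18280404806137085), (0.1805092692375183, 0.12497765570878983), 75.39625549316406)
spindle [ 0.6407 -0.0296  0.0301] [0.6999 0.0391 0.2183]
bottle [0.6205 0.1419 0.0302] [0.6954 0.1996 0.1517]
mug [ 0.3024 -0.2619  0.0502] [ 0.3813 -0.1845  0.0936]
top
bar pts 500 [ 0.4804 -0.2823  0.1903] [ 0.6449 -0.2295  0.2201]
[ 0.5694 -0.2547] [-0.9874  0.1582] 170.89833512159487
ends [ 0.645  -0.2668] [ 0.4818 -0.2407]
console 849 ((0.554641604423523, -0.15679001808166504), (0.20680217444896698, 0.19003617763519287), 89.17387390136719)
ridge? 99 [ 0.5332 -0.1583  0.0353] [ 0.4659 -0.2578  0.034 ] [ 0.6442 -0.1156  0.0497]
crown top 294 ((0.5679839849472046, 0.19064053893089294), (0.06091589853167534, 0.03593609482049942), 74.65753173828125) 0.18723634989311178
muffs 1290 ((0.5994170308113098, 0.18195974826812744), (0.17834725975990295, 0.13555005192756653), 75.17890167236328)
spindle [ 0.6373 -0.0312  0.0304] [0.6993 0.0372 0.2231]
bottle [0.62   0.1402 0.0302] [0.6871 0.1949 0.1555]
mug [ 0.3006 -0.2608  0.0501] [ 0.3758 -0.1863  0.097 ]
```

View pics/c1.png

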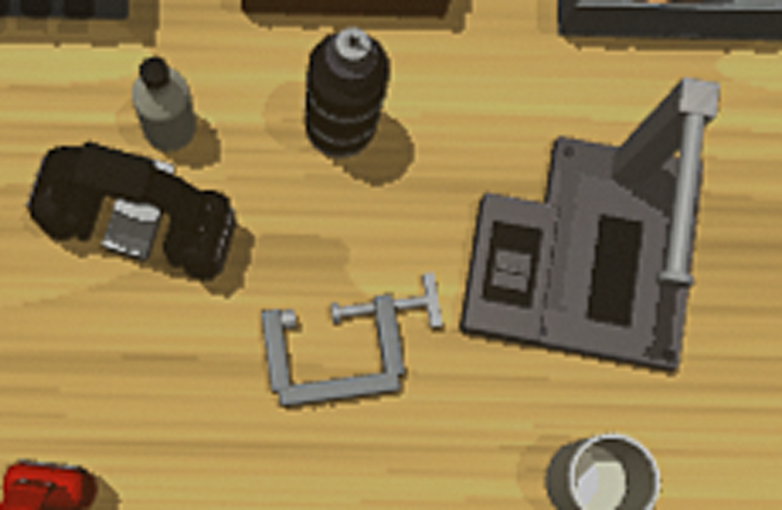

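View pics/c2.png

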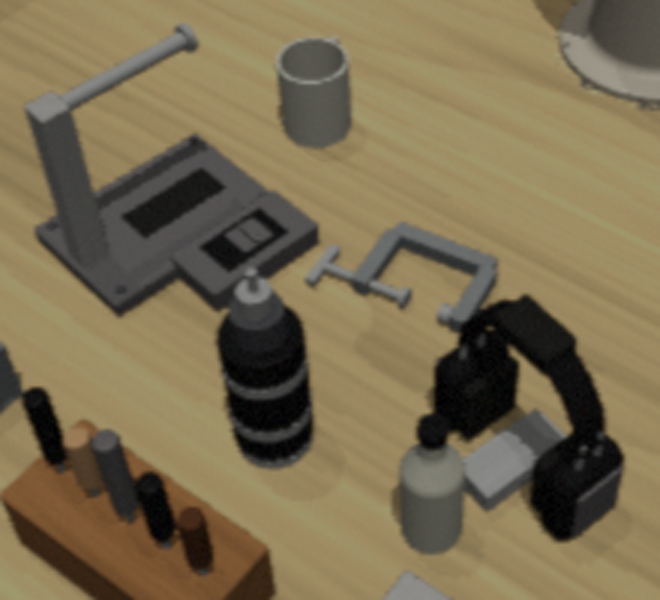

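```bash
cat >> h.py <<'E'
from scipy.spatial.transform import Rotation as Ro
def proj(p,X):
    T=np.array(p["world_from_camera"]); f=p["pixels"].shape[0]/2/np.tan(np.radians(p["fov_y"])/2)
    c=T[:3,:3].T@(np.array(X)-T[:3,3]); return np.array([p["cx"]+f*c[0]/c[2],p["cy"]+f*c[1]/c[2]])
SO=np.array([0.552,-0.2505,0]); SY=np.radians(-9.1)
def st(x,y,z): return SO+Ro.from_euler('z',SY).as_matrix()@np.array([x,y,z])
def tool(ang):
    # tool x down, tool y at heading ang (deg)
    a=np.radians(ang); x=np.array([0,0,-1.]); y=np.array([np.cos(a),np.sin(a),0]); return np.column_stack([x,y,np.cross(x,y)])
def delta(pos,R=None):
    s=ctrl.sense(); R0=Ro.from_rotvec(s["ee_rot"]).as_matrix()
    if R is None: R=R0
    d=R0.T@(np.array(pos)-s["position"])*100; r=Ro.from_matrix(R0.T@R).as_rotvec(degrees=True)
    print("t",round(s["t"],2),"cm",np.round(d,2),"deg",np.round(r,2)); return d,r
def state():
    s=ctrl.sense(); R0=Ro.from_rotvec(s["ee_rot"]).as_matrix()
    print("t",round(s["t"],2),"pos",np.round(s["position"],4),"yhead",np.round(np.degrees(np.arctan2(R0[1,1],R0[0,1])),2),"xax",np.round(R0[:,0],4),"F",np.round(s["contact_force"],2),"w",round(s["grip_width"],3),"q",np.round(s["qpos"],3))
E
python3 - <<'E'
from h import *
state()
for n in("scene","top"):
    p=dict(np.load(f"/tmp/{n}0.npz")); im=p["pixels"][:,:,::-1].copy(); im=cv2.resize(im,None,fx=4,fy=4,interpolation=cv2.INTER_CUBIC)
    def line(a,b,c):
        q=[tuple(int(round(v*4+1.5)) for v in proj(p,x)) for x in(a,b)]; cv2.line(im,q[0],q[1],c,1,cv2.LINE_AA)
    def box(x0,x1,y0,y1,z,c):
        k=[(x0,y0),(x1,y0),(x1,y1),(x0,y1)]
        for i in range(4): line(st(*k[i],z),st(*k[(i+1)%4],z),c)
    box(-.1,.1,-.07,.07,.022,(0,255,0)); box(-.1,.03,.06,.13,.03,(0,255,255)); box(-.0425,-.0375,.08,.11,.037,(0,0,255)); box(-.0425,-.0375,.08,.11,.03,(0,0,255)); box(-.07,.065,-.008,.008,.205,(255,0,255)); box(.065,.095,-.015,.015,.213,(255,255,0))
    c=proj(p,st(-.02,.05,.06))*4; c=c.astype(int); cv2.imwrite(f"pics/ov_{n}.png",im[max(c[1]-300,0):c[1]+300,max(c[0]-350,0):c[0]+350])
E
```

```text
t 1.45 pos [0.1638 0.5512 0.2313] yhead 73.45 xax [ 0. -0. -1.] F [ 0.27 -0.15  0.89] w 1.002 q [ 1.072  0.158  1.597 -0.     1.386 -0.21 ]
```

View pics/ov_scene.png

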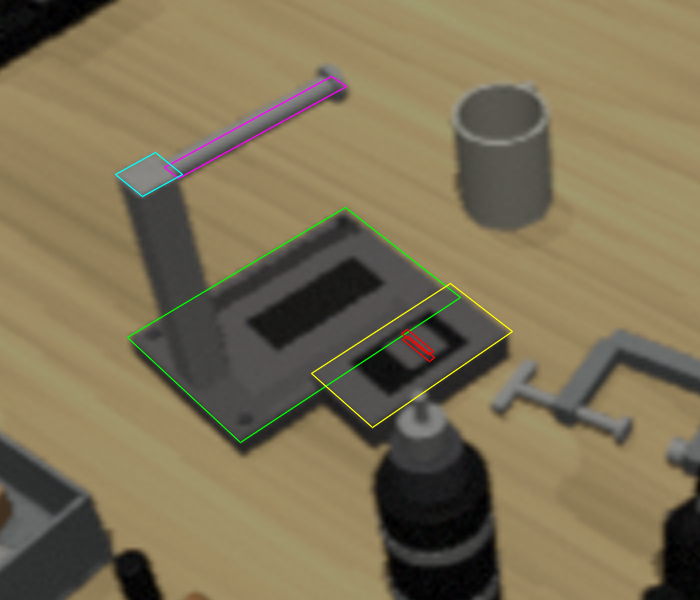

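View pics/ov_top.png

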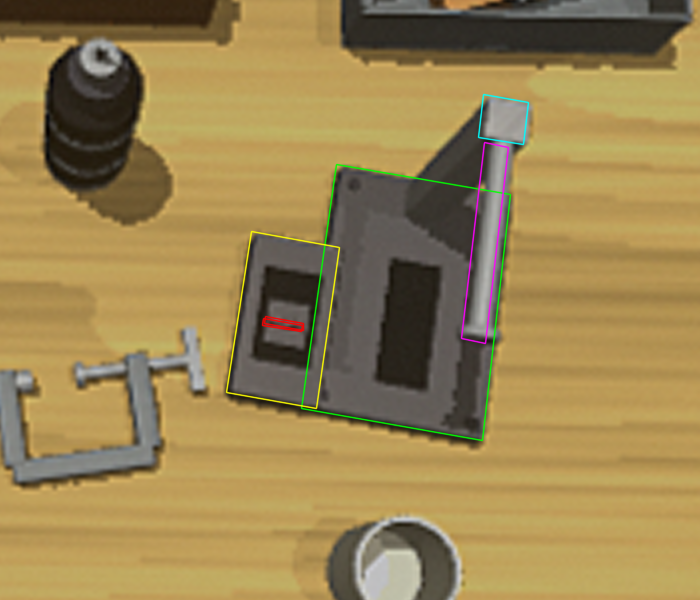

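```bash
python3 - <<'E'
from h import *
delta((.3,.4,.36)); delta((.40,.15,.36)); delta((.44,-.13,.36),tool(81))
for n in("scene","top"):
    p=dict(np.load(f"/tmp/{n}0.npz")); Q=cloud(p)
    m=(Q[...,0]>.50)&(Q[...,0]<.605)&(Q[...,1]>-.3)&(Q[...,1]<-.2)&(Q[...,2]>.208)&(Q[...,2]<.23); P=Q[m]
    print(n,len(P),np.polyfit(P[:,0],P[:,1],1),np.polyval(np.polyfit(P[:,0],P[:,1],1),.55))
    m=(Q[...,0]>.40)&(Q[...,0]<.7)&(Q[...,1]>-.36)&(Q[...,1]<-.08)&(Q[...,2]>.016)&(Q[...,2]<.026); P=Q[m]
    print(cv2.minAreaRect(P[:,:2].astype(np.float32)), np.median(P[:,2]))
E
```

```text
t 1.45 cm [-12.87 -10.61  17.36] deg [0. 0. 0.]
t 1.45 cm [-12.87 -31.73  34.07] deg [0. 0. 0.]
t 1.45 cm [-12.87 -57.43  45.88] deg [-7.55  0.   -0.  ]
scene 136 [-0.1667775  -0.15906216] -0.2507897811705886
((0.5614169836044312, -0.20884490013122559), (0.2314612716436386, 0.20056164264678955), 80.10427856445312) 0.02080385199674728
top 218 [-0.16806393 -0.16010391] -0.25253907506774154
((0.5590928792953491, -0.20673368871212006), (0.23574675619602203, 0.20096801221370697), 80.40425872802734) 0.0225874594884532
```

Emit:
move_arm(increments="0 -8 -2 5 0 0 0; 0 -12.9 -6 10 0 0 0; 0 -12.9 -10.6 17 0 0 0; 0 -12.9 -15 22 0 0 0; 0 -12.9 -20 26 0 0 0")

```text
t: 2.08
position: [0.3254, 0.3413, 0.3566]
ee_rot: [0.227, 1.557, -0.226]
contact_force: [1.2, 0.2, -0.3]
grip_width: -0.006
```

```bash
sed -i 's/SO=.*/SO=np.array([0.552,-0.252,0]); SY=np.radians(-9.6)/' h.py; python3 - <<'E'
from h import *
state(); delta((.40,.1,.36)); delta((.44,-.13,.36),tool(80.4))
E
```

```text
t 2.08 pos [0.3254 0.3413 0.3566] yhead 73.47 xax [ 1.6e-03  8.0e-04 -1.0e+00] F [ 1.22  0.2  -0.35] w -0.006 q [ 0.552 -0.171  1.681 -0.     1.63  -0.73 ]
t 2.08 cm [ -0.35 -21.01  14.01] deg [0. 0. 0.]
t 2.08 cm [ -0.36 -41.92  24.39] deg [-6.93  0.08 -0.06]
```

Emit:
move_arm(increments="0 -0.4 -6 5 0 0 0; 0 -0.4 -12 9 -2 0 0; 0 -0.4 -18 12.5 -4 0 0; 0 -0.4 -24 16 -6 0 0; 0 -0.4 -30 19 -6.9 0 0")

```text
t: 2.7
position: [0.4132, 0.0421, 0.3607]
ee_rot: [0.132, 1.564, -0.131]
contact_force: [1.0, -0.3, 0.3]
grip_width: 0.001
```

```bash
python3 - <<'E'
from h import *
state(); delta((.44,-.13,.30),tool(80.4))
E
```

```text
t 2.7 pos [0.4132 0.0421 0.3607] yhead 80.41 xax [ 2.8e-03  7.0e-04 -1.0e+00] F [ 0.96 -0.27  0.3 ] w 0.001 q [-1.920e-01 -3.290e-01  1.802e+00  1.000e-03  1.666e+00 -1.595e+00]
t 2.7 cm [  6.07 -16.53   5.49] deg [ 0.01  0.15 -0.07]
```

Emit:
move_arm(increments="0 1 -6 2 0 0 0; 0 3 -11 4 0 0 0; 0 6 -16.5 5.5 0 0 0; 0 6 -16.5 5.5 0 0 0; 0 6 -16.5 5.5 0 0 0")

```text
t: 3.32
position: [0.4402, -0.1294, 0.301]
ee_rot: [0.133, 1.564, -0.131]
contact_force: [0.3, -0.3, 0.6]
grip_width: -0.003
```

```bash
python3 - <<'E'
from h import *
np.set_printoptions(precision=4,suppress=True)
state()
for n in ("wrist","top"):
    p=optics.camera(n); save(p,n+"1.png",s=1.5); np.savez(f"/tmp/{n}1.npz",**p)
    for q in("ridge","bar","bar_tip"):
        for d in models.pinpoint(p,q)[:2]:
            u,v=d["xy"]; print(n,q,round(d["score"],2),np.round(d["xy"],1), w(p,u,v) if 0<=u<511 and 0<=v<383 else "", ray(p,u,v,{"ridge":.037,"bar":.213,"bar_tip":.205}[q]))
print(st(-.04,.095,.037),st(0,0,.213),st(-.066,0,.205))
p=dict(np.load("/tmp/wrist1.npz"));print(p["world_from_camera"],proj(p,st(-.04,.095,.037)))
E
```

```text
t 3.33 pos [ 0.4402 -0.1294  0.301 ] yhead 80.39 xax [ 0.003   0.0012 -1.    ] F [ 0.29 -0.33  0.58] w -0.003 q [-0.552 -0.194  1.808  0.003  1.526 -1.955]
wrist ridge 0.82 [243.6 225.5] [ 0.5363 -0.1629  0.0296] [ 0.5334 -0.1622  0.037 ]
wrist bar 0.89 [149.2 324.5] [ 0.5511 -0.2527  0.2102] [ 0.549  -0.2511  0.213 ]
wrist bar_tip 0.95 [146.5 258.1] [ 0.4848 -0.2398  0.2031] [ 0.4839 -0.2389  0.205 ]
top bar_tip 0.54 [126.5 198.5] [0.489  0.4506 0.0064] [0.4548 0.378  0.205 ]
[ 0.5284 -0.1517  0.037 ] [ 0.552 -0.252  0.213] [ 0.4869 -0.241   0.205 ]
[[ 0.1664  0.9498  0.265   0.3738]
 [ 0.9861 -0.1606 -0.0435 -0.1205]
 [ 0.0012  0.2686 -0.9633  0.4418]
 [ 0.      0.      0.      1.    ]] [249.8234 221.4173]
```

View pics/wrist1.png

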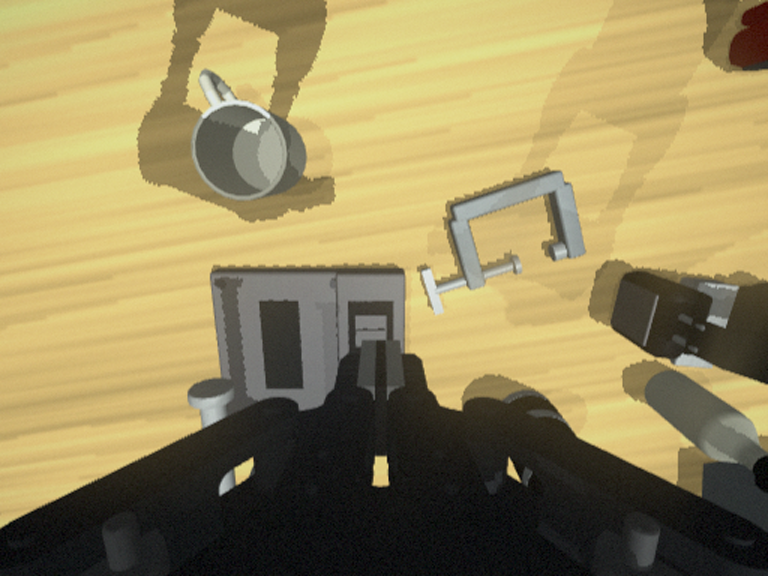

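```bash
python3 - <<'E'
from h import *
p=dict(np.load("/tmp/wrist1.npz")); im=cv2.resize(p["pixels"][:,:,::-1],None,fx=6,fy=6,interpolation=cv2.INTER_CUBIC)
im0=im.copy()
def line(a,b,c):
    q=[tuple(int(round(v*6+2.5)) for v in proj(p,x)) for x in(a,b)]; cv2.line(im,q[0],q[1],c,1,cv2.LINE_AA)
def box(x0,x1,y0,y1,z,c):
    k=[(x0,y0),(x1,y0),(x1,y1),(x0,y1)]
    for i in range(4): line(st(*k[i],z),st(*k[(i+1)%4],z),c)
box(-.1,.1,-.07,.07,.022,(0,255,0)); box(-.1,.03,.06,.13,.03,(0,255,255)); box(-.0425,-.0375,.08,.11,.037,(0,0,255));box(-.07,.065,-.008,.008,.205,(255,0,255))
s=(slice(170*6,270*6),slice(160*6,290*6))
cv2.imwrite("pics/wo1.png",im[s]); cv2.imwrite("pics/wo1r.png",im0[190*6:245*6,215*6:285*6]*1)
E
```

```text
(no output)
```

View pics/wo1.png

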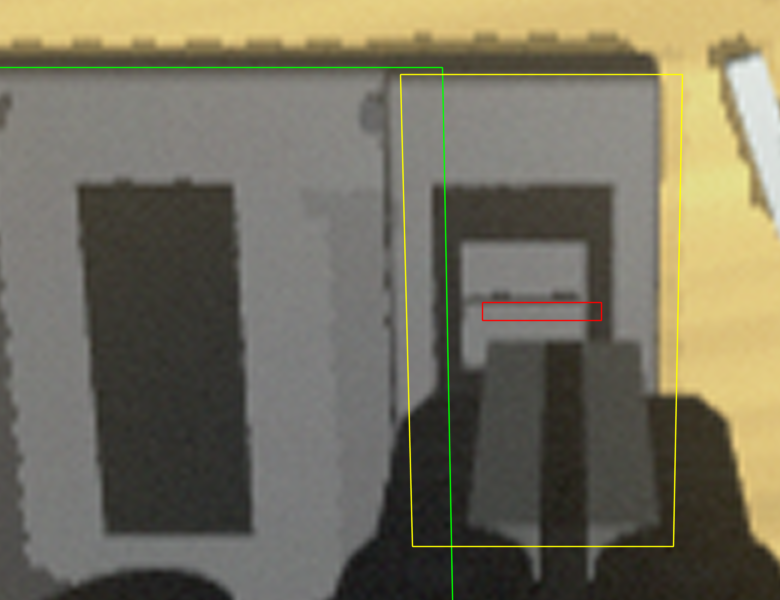

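View pics/wo1r.png

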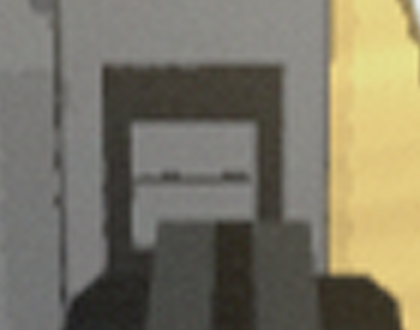

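```bash
python3 - <<'E'
from h import *
delta(st(-.066,.092,.10),tool(80.4)); delta(st(-.066,.092,.04),tool(80.4))
E
```

```text
t 3.73 cm [20.13 -1.08  6.39] deg [ 0.08  0.19 -0.05]
t 3.73 cm [26.13 -1.08  6.37] deg [ 0.08  0.19 -0.05]
```

Emit:
move_arm(increments="0 5 -1.1 3 0 0 0; 0 10 -1.1 6.4 0 0.2 0; 0 15 -1.1 6.4 0 0.2 0; 0 20 -1.1 6.4 0 0.2 0; 0 20 -1.1 6.4 0 0.2 0")

```text
t: 4.35
position: [0.4992, -0.1485, 0.0975]
ee_rot: [0.134, 1.575, -0.126]
contact_force: [-0.1, 0.1, 0.6]
grip_width: -0.002
```

```bash
python3 - <<'E'
from h import *
state(); delta(st(-.066,.092,.033),tool(80.4))
p=optics.camera("wrist"); save(p,"wrist2.png",s=1.5);p=optics.camera("scene"); save(p,"scene2.png",(110,80,330,260),3.4)
for d in models.pinpoint(p,"ridge")[:2]: print(d, ray(p,*d["xy"],.037))
print(proj(p,st(-.04,.095,.037)))
E
```

```text
t 4.35 pos [ 0.4992 -0.1485  0.0975] yhead 80.5 xax [-0.0082  0.0056 -1.    ] F [-0.08  0.14  0.56] w -0.002 q [-5.220e-01  1.750e-01  1.860e+00  1.000e-03  1.117e+00 -1.927e+00]
t 4.35 cm [ 6.44 -0.16  0.39] deg [ 0.1  -0.52 -0.24]
{'xy': [187.8, 199.0], 'score': 0.65} [ 0.54283495 -0.15646928  0.037     ]
{'xy': [252.8, 294.3], 'score': 0.4} [0.68290957 0.17576882 0.037     ]
[192.40668277 196.75108276]
```

View pics/wrist2.png

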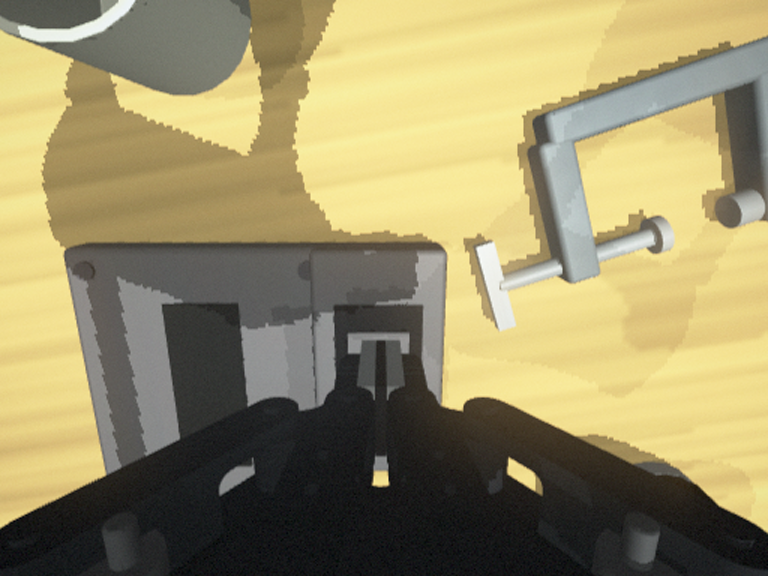

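View pics/scene2.png

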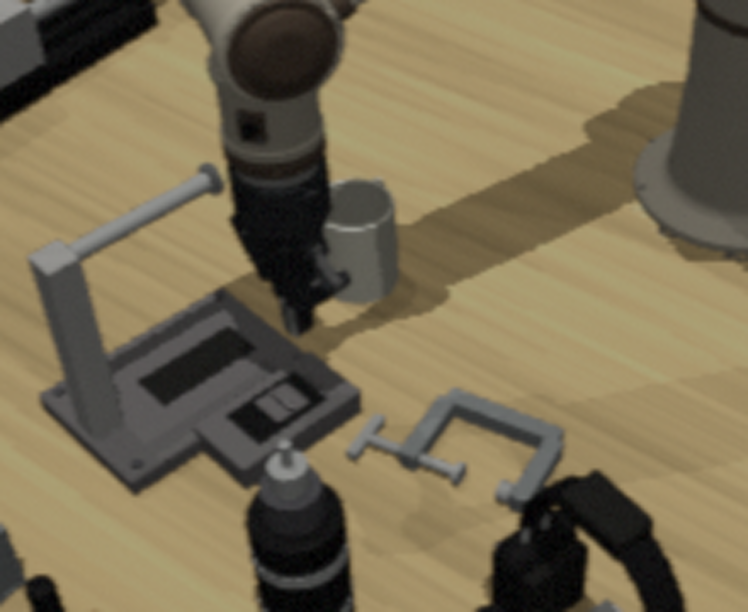

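Emit:
move_arm(increments="0 3 -0.2 0.2 0 -0.5 -0.2; 0 5 -0.2 0.3 0 -0.5 -0.2; 0 6 -0.2 0.3 0 -0.5 -0.2; 0 6.3 -0.2 0.3 0 -0.5 -0.2; 0 6.3 -0.2 0.3 0 -0.5 -0.2")

```text
t: 5.12
position: [0.5077, -0.1543, 0.0421]
ee_rot: [0.125, 1.553, -0.135]
contact_force: [-0.0, -0.2, 0.3]
grip_width: -0.002
```

```bash
python3 - <<'E'
from h import *
state(); delta(st(-.066,.092,.033),tool(80.4)); delta(st(-.054,.092,.033),tool(80.4)); delta(st(-.038,.092,.033),tool(80.4))
p=optics.camera("scene"); save(p,"scene3.png",(140,140,260,240),6)
p=optics.camera("wrist"); save(p,"wrist3.png",(200,150,310,270),5)
E
```

```text
t 5.12 pos [ 0.5077 -0.1543  0.0421] yhead 80.49 xax [ 0.0134 -0.0071 -0.9999] F [-0.02 -0.24  0.31] w -0.002 q [-5.230e-01  2.690e-01  1.877e+00  1.000e-03  9.810e-01 -1.929e+00]
t 5.12 cm [ 0.9   0.31 -0.61] deg [0.09 0.83 0.28]
t 5.12 cm [0.92 0.31 0.59] deg [0.09 0.83 0.28]
t 5.12 cm [0.94 0.31 2.19] deg [0.09 0.83 0.28]
```

View pics/scene3.png

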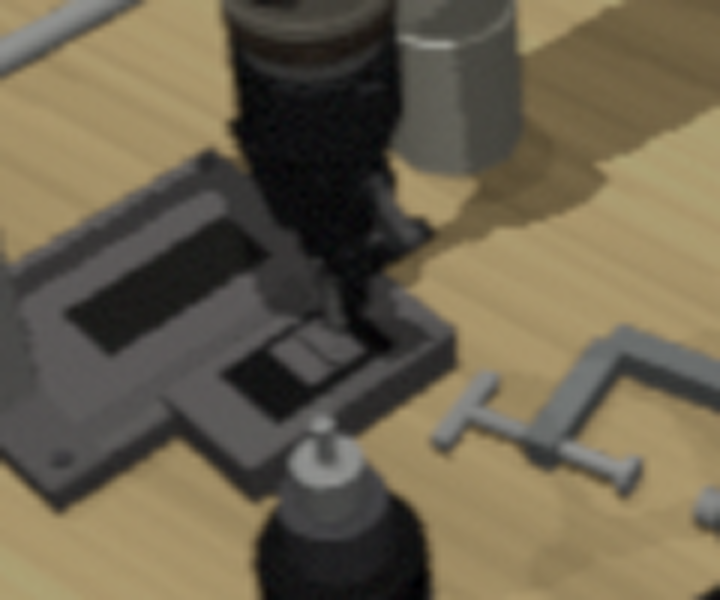

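View pics/wrist3.png

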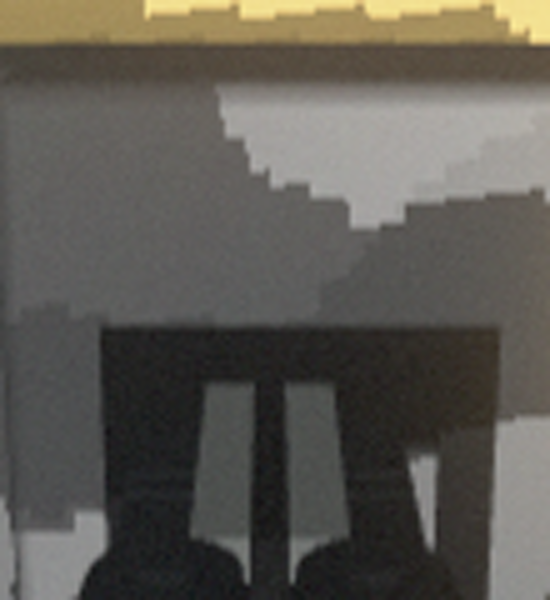

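Emit:
move_arm(increments="0 0 0.2 -0.7 0 0.8 0.3; 0 0 0.2 -0.7 0 0.8 0.3; 0 0 0.2 -0.7 0 0.8 0.3")

```text
t: 5.6
position: [0.501, -0.1512, 0.042]
ee_rot: [0.131, 1.566, -0.13]
contact_force: [0.2, -0.4, 0.6]
grip_width: 0.003
```

```bash
python3 - <<'E'
from h import *
state(); delta(st(-.066,.092,.033),tool(80.4))
E
```

```text
t 5.6 pos [ 0.501  -0.1512  0.042 ] yhead 80.49 xax [ 6.e-04  3.e-04 -1.e+00] F [ 0.2  -0.38  0.61] w 0.003 q [-5.250e-01  2.630e-01  1.885e+00  1.000e-03  9.940e-01 -1.930e+00]
t 5.6 cm [0.9  0.11 0.11] deg [ 0.09  0.03 -0.02]
```

Emit:
move_arm(increments="0 0.4 0.1 0 0 0 0; 0 0.8 0.1 0 0 0 0; 0 0.8 0.1 0 0 0 0")

```text
t: 5.98
position: [0.5007, -0.1499, 0.0334]
ee_rot: [0.131, 1.567, -0.13]
contact_force: [-0.6, -0.1, 1.0]
grip_width: -0.0
```

```bash
python3 - <<'E'
from h import *
state(); delta(st(-.066,.092,.033),tool(80.4)); delta(st(-.039,.092,.033),tool(80.4))
E
```

```text
t 5.97 pos [ 0.5007 -0.1499  0.0334] yhead 80.49 xax [-5.e-04  9.e-04 -1.e+00] F [-0.55 -0.08  1.03] w -0.0 q [-5.230e-01  2.780e-01  1.888e+00  1.000e-03  9.770e-01 -1.928e+00]
t 5.97 cm [ 0.04 -0.01  0.16] deg [ 0.09 -0.04 -0.05]
t 5.97 cm [ 0.04 -0.02  2.86] deg [ 0.09 -0.04 -0.05]
```

At z = 33 mm with no contact. Now I'll push along +x in small steps and watch the force.

Emit:
move_arm(increments="0 0 0 0.5 0 0 0; 0 0 0 1 0 0 0; 0 0 0 1.3 0 0 0")

```text
t: 6.35
position: [0.5142, -0.1523, 0.0335]
ee_rot: [0.131, 1.567, -0.13]
contact_force: [0.9, 0.7, -0.1]
grip_width: 0.004
```

Emit:
move_arm(increments="0 0 0 0.3 0 0 0; 0 0 0 0.5 0 0 0; 0 0 0 0.5 0 0 0")

```text
t: 6.72
position: [0.5194, -0.1531, 0.0335]
ee_rot: [0.131, 1.566, -0.13]
contact_force: [-1.0, 0.7, -1.0]
grip_width: -0.006
```

```bash
python3 - <<'E'
from h import *
state(); delta(st(-.042,.092,.033),tool(80.4))
p=optics.camera("scene"); save(p,"scene4.png",(140,140,260,240),6)
E
```

```text
t 6.72 pos [ 0.5194 -0.1531  0.0335] yhead 80.49 xax [ 5.e-04  6.e-04 -1.e+00] F [-1.05  0.69 -1.  ] w -0.006 q [-5.100e-01  3.180e-01  1.835e+00  1.000e-03  9.880e-01 -1.916e+00]
t 6.72 cm [ 0.05 -0.01  0.66] deg [ 0.09  0.02 -0.04]
```

View pics/scene4.png

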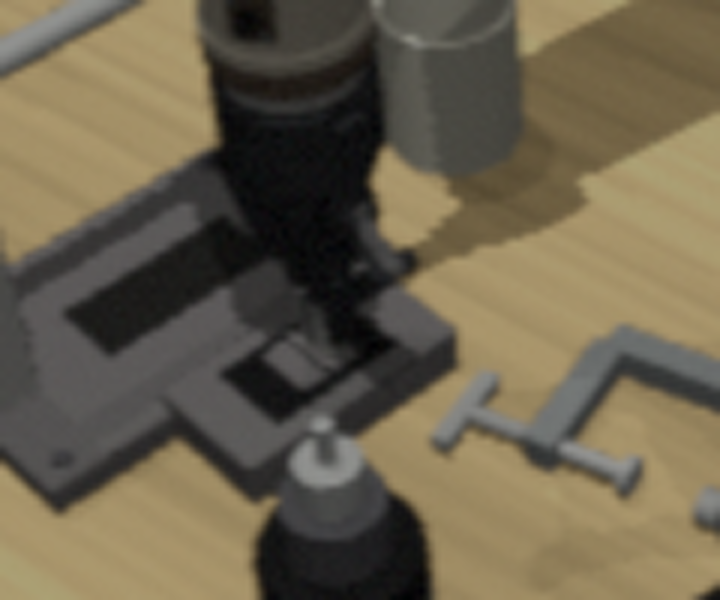

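Emit:
move_arm(increments="0 0 0 0.2 0 0 0; 0 0 0 0.4 0 0 0")

```text
t: 7.02
position: [0.5236, -0.1539, 0.0337]
ee_rot: [0.131, 1.566, -0.13]
contact_force: [-0.4, 0.7, -0.5]
grip_width: -0.002
```

Emit:
move_arm(increments="0 0 0 0.2 0 0 0; 0 0 0 0.4 0 0 0")

```text
t: 7.28
position: [0.5268, -0.1544, 0.0335]
ee_rot: [0.131, 1.568, -0.129]
contact_force: [-6.3, 0.4, 5.3]
grip_width: -0.004
```

```bash
python3 - <<'E'
from h import *
state(); delta(st(-.039,.092,.033),tool(80.4))
p=optics.camera("scene"); save(p,"scene5.png",(140,140,260,240),6)
E
```

```text
t 7.28 pos [ 0.5268 -0.1544  0.0335] yhead 80.51 xax [-1.4e-03  9.0e-04 -1.0e+00] F [-6.31  0.38  5.29] w -0.004 q [-0.505  0.336  1.812  0.     0.995 -1.911]
t 7.28 cm [ 0.05 -0.    0.22] deg [ 0.11 -0.09 -0.04]
```

View pics/scene5.png

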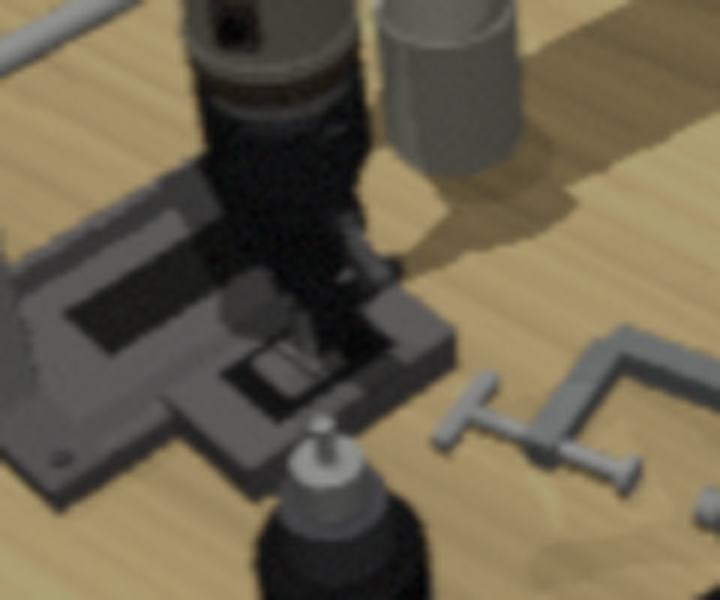

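Emit:
move_arm(increments="0 0 0 0.15 0 0 0; 0 0 0 0.3 0 0 0")

```text
t: 7.58
position: [0.5269, -0.1543, 0.033]
ee_rot: [0.131, 1.576, -0.128]
contact_force: [-13.6, 1.6, 10.9]
grip_width: 0.001
```

```bash
python3 - <<'E'
from h import *
state(); delta(st(-.039,.092,.033),tool(80.4))
E
```

```text
t 7.58 pos [ 0.5269 -0.1543  0.033 ] yhead 80.56 xax [-0.009   0.0027 -1.    ] F [-13.64   1.58  10.92] w 0.001 q [-0.504  0.343  1.805 -0.002  1.004 -1.909]
t 7.58 cm [ 0.   -0.02  0.2 ] deg [ 0.16 -0.53 -0.07]
```

Emit:
move_arm(increments="0 0 0 -0.6 0 0 0; 0 0 0 -1.2 0 0 0; 0 -1 0 -1.2 0 0 0; 0 -5 0 -2 0 0 0; 0 -10 0 -3 0 0 0")

```text
t: 8.2
position: [0.4978, -0.1494, 0.1344]
ee_rot: [0.132, 1.577, -0.128]
contact_force: [0.8, -0.0, 0.6]
grip_width: 0.006
```

```bash
python3 - <<'E'
from h import *
state(); delta((.45,-.08,.36),tool(80.4));delta((.50,.1,.38),tool(76-90));delta((.5695,.1907,.26),tool(76-90))
p=optics.camera("scene"); save(p,"scene6.png",(140,140,260,240),6); np.savez("/tmp/scene6.npz",**p)
for d in models.pinpoint(p,"ridge")[:1]: print(d, ray(p,*d["xy"],.037))
print(proj(p,st(-.04,.092,.037)),proj(p,st(-.028,.092,.037)))
E
```

```text
t 8.2 pos [ 0.4978 -0.1494  0.1344] yhead 80.55 xax [-0.0097  0.0034 -0.9999] F [ 0.83 -0.02  0.59] w 0.006 q [-0.523  0.122  1.838 -0.002  1.192 -1.928]
t 8.2 cm [-22.49   6.1   -6.08] deg [ 0.16 -0.58 -0.1 ]
t 8.2 cm [-24.48  24.68  -4.12] deg [94.55 -0.52  0.4 ]
t 8.2 cm [-12.52  34.74   1.37] deg [94.55 -0.52  0.4 ]
{'xy': [185.4, 201.1], 'score': 0.55} [ 0.55298014 -0.15652758  0.037     ]
[191.75083493 196.2079625 ] [188.4851901  198.33712439]
```

View pics/scene6.png

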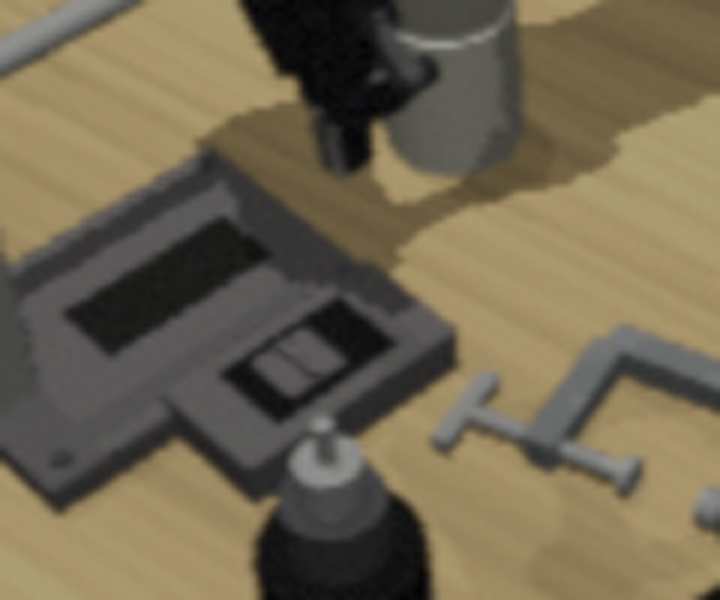

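Emit:
move_arm(increments="0 -6 0 -2 0 0 0; 0 -12 2 -4 8 0 0; 0.3 -18 5 -5 18 0 0; 0.6 -23 10 -5 28 0 0; 0.75 -24 15 -5 38 0 0")

```text
t: 8.93
position: [0.4762, -0.0058, 0.3789]
ee_rot: [0.639, 1.464, -0.642]
contact_force: [1.1, -0.1, -0.2]
grip_width: 0.64
```

```bash
python3 - <<'E'
from h import *
state(); delta((.52,.12,.37),tool(76-90));delta((.5695,.1907,.30),tool(76-90))
E
```

```text
t 8.93 pos [ 0.4762 -0.0058  0.3789] yhead 42.96 xax [ 0.0087 -0.0053 -0.9999] F [ 1.11 -0.06 -0.23] w 0.64 q [-0.265 -0.165  1.633 -0.003  1.664 -1.015]
t 8.93 cm [ 0.86 11.78 -6.23] deg [56.96  0.44 -0.43]
t 8.93 cm [ 7.86 20.2  -8.1 ] deg [56.96  0.44 -0.43]
```

Emit:
move_arm(increments="0.75 0 4 -2 10 0 0; 0.75 0 8 -4 20 0 0; 0.75 0.5 12 -6 30 0 0; 0.75 0.5 16 -8 40 0 0; 0.75 0.5 18 -8 50 0 0")

```text
t: 9.55
position: [0.5536, 0.1779, 0.3736]
ee_rot: [1.303, 1.137, -1.296]
contact_force: [-0.2, -0.2, 0.7]
grip_width: 0.749
```

```bash
python3 - <<'E'
from h import *
state(); delta((.50,.205,.34),tool(76-90))
E
```

```text
t 9.55 pos [0.5536 0.1779 0.3736] yhead -7.2 xax [ 0.0091 -0.0046 -0.9999] F [-0.23 -0.25  0.73] w 0.749 q [ 0.106  0.118  1.365 -0.006  1.65   0.231]
t 9.55 cm [ 3.3  -5.69 -2.03] deg [ 6.8   0.16 -0.56]
```

Emit:
move_arm(increments="0.75 1 -1.5 -1 4 0 -0.5; 0.75 3 -2 -1.5 6.8 0 -0.5; 0.75 3 -2 -1.5 6.8 0 -0.5")

```text
t: 9.93
position: [0.5351, 0.1955, 0.3418]
ee_rot: [1.382, 1.083, -1.389]
contact_force: [0.2, -0.2, -0.2]
grip_width: 0.748
```

```bash
python3 - <<'E'
from h import *
np.set_printoptions(precision=4,suppress=True)
state()
p=optics.camera("wrist"); save(p,"wrist7.png",s=1.5); np.savez("/tmp/wrist7.npz",**p)
for q in("crown","bottle"):
  for d in models.pinpoint(p,q)[:2]: print(q,d, ray(p,*d["xy"],.176))
Q=cloud(p); m=(Q[...,2]>.182)&(Q[...,2]<.2)&(Q[...,0]>.5)&(Q[...,0]<.65)&(Q[...,1]>.12)&(Q[...,1]<.27)
P=Q[m];print(len(P),cv2.minAreaRect(P[:,:2].astype(np.float32)),np.median(P,0))
E
```

```text
t 9.93 pos [0.5351 0.1955 0.3418] yhead -13.92 xax [-0.0024 -0.0033 -1.    ] F [ 0.2  -0.21 -0.15] w 0.748 q [ 0.14   0.098  1.447 -0.003  1.599  0.383]
crown {'xy': [286.5, 175.5], 'score': 0.82} [0.5709 0.1866 0.176 ]
bottle {'xy': [330.5, 150.5], 'score': 0.79} [0.6225 0.202  0.176 ]
1756 ((0.5692538022994995, 0.18785586953163147), (0.05817028880119324, 0.035889264196157455), 75.8997802734375) [0.569  0.1894 0.1853]
```

View pics/wrist7.png

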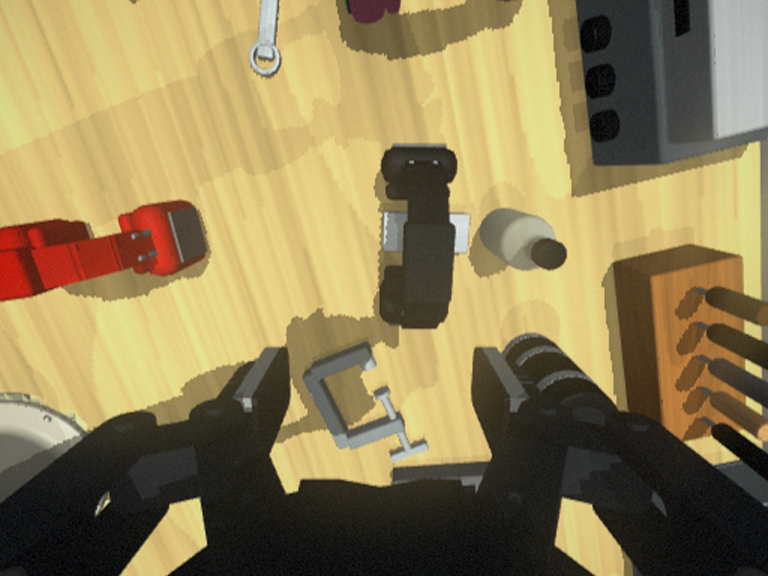

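```bash
python3 - <<'E'
from h import *
delta((.570,.190,.24),tool(-14.3));delta((.570,.190,.20),tool(-14.3))
E
```

```text
t 10.07 cm [10.45  3.34 -0.35] deg [ 0.32  0.12 -0.16]
t 10.07 cm [14.45  3.33 -0.36] deg [ 0.32  0.12 -0.16]
```

Emit:
move_arm(increments="0.75 0 1.7 -0.2 0 0 0; 0.75 3 3.4 -0.4 0 0 0; 0.75 7 3.4 -0.4 0 0 0; 0.75 10 3.4 -0.4 0 0 0; 0.75 10 3.4 -0.4 0 0 0")

```text
t: 10.7
position: [0.5697, 0.1898, 0.2426]
ee_rot: [1.383, 1.082, -1.39]
contact_force: [-0.2, 0.3, 0.1]
grip_width: 0.749
```

```bash
python3 - <<'E'
from h import *
state();delta((.570,.190,.167),tool(-14.3))
E
```

```text
t 10.7 pos [0.5697 0.1898 0.2426] yhead -13.99 xax [-0.0021 -0.0034 -1.    ] F [-0.23  0.27  0.11] w 0.749 q [ 0.122  0.219  1.506 -0.003  1.42   0.367]
t 10.7 cm [ 7.56  0.04 -0.06] deg [0.31 0.22 0.07]
```

Emit:
move_arm(increments="0.75 3 0 0 0 0 0; 0.75 5.5 0 0 0 0 0; 0.75 7 0 0 0 0 0; 0.75 7.2 0 0 0 0 0")

```text
t: 11.2
position: [0.5699, 0.1895, 0.1711]
ee_rot: [1.384, 1.082, -1.39]
contact_force: [-0.1, 0.2, 0.6]
grip_width: 0.75
```

```bash
python3 - <<'E'
from h import *
state();delta((.570,.190,.167),tool(-14.3))
p=optics.camera("wrist"); save(p,"wrist8.png",s=1.5)
p=optics.camera("scene"); save(p,"scene8.png",(230,180,350,310),5)
E
```

```text
t 11.2 pos [0.5699 0.1895 0.1711] yhead -14.0 xax [-0.0017 -0.0033 -1.    ] F [-0.15  0.2   0.64] w 0.75 q [ 0.122  0.276  1.582 -0.003  1.286  0.367]
t 11.2 cm [ 0.41 -0.   -0.06] deg [0.3  0.21 0.05]
```

View pics/wrist8.png

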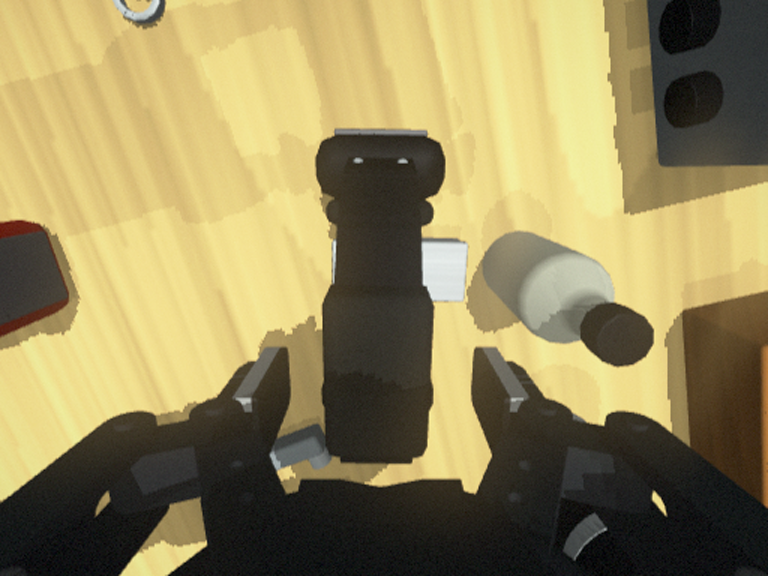

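View pics/scene8.png

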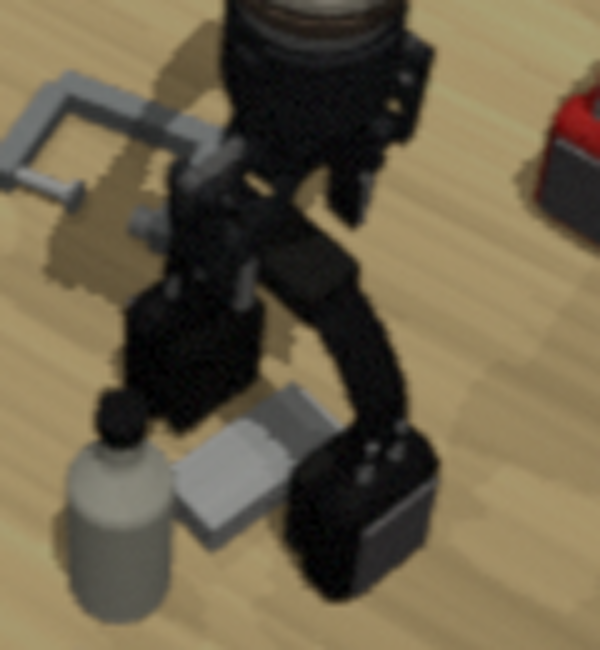

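Emit:
move_arm(increments="0.75 0.4 0 0 0 0 0; 0.75 0.4 0 0 0 0 0; 0.3 0.4 0 0 0 0 0; 0.3 0.4 0 0 0 0 0; 0.3 0.4 0 0 0 0 0", force=40)

```text
t: 11.92
position: [0.5705, 0.1897, 0.1684]
ee_rot: [1.385, 1.081, -1.388]
contact_force: [-1.3, 0.7, 3.8]
grip_width: 0.408
```

Emit:
move_arm(increments="0.2 0 0 0 0 0 0; 0.2 0 0 0 0 0 0")

```text
t: 12.18
position: [0.5705, 0.1897, 0.1684]
ee_rot: [1.385, 1.081, -1.388]
contact_force: [-0.6, 0.7, 2.0]
grip_width: 0.415
```

```bash
python3 - <<'E'
from h import *
state()
p=optics.camera("wrist"); save(p,"wrist9.png",s=1.5)
E
```

```text
t 12.18 pos [0.5705 0.1897 0.1684] yhead -13.99 xax [ 3.0e-04 -2.9e-03 -1.0e+00] F [-0.63  0.73  2.04] w 0.415 q [ 0.122  0.278  1.584 -0.003  1.279  0.367]
```

View pics/wrist9.png

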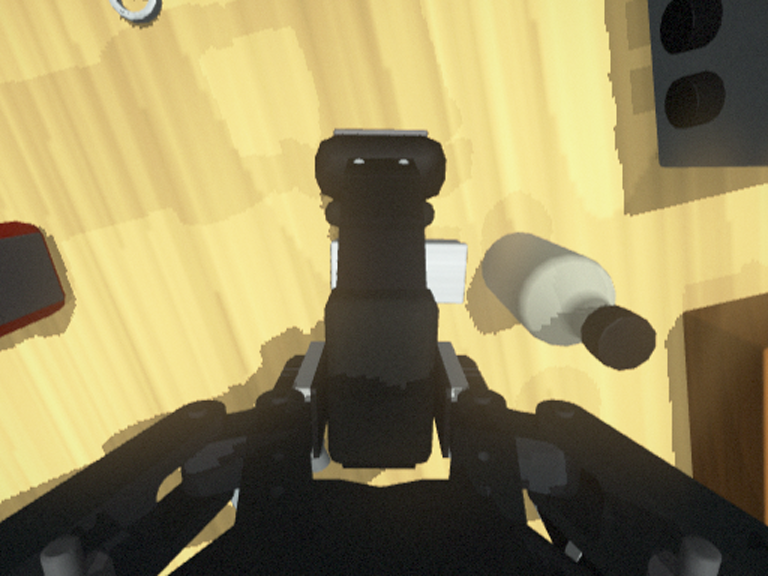

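Emit:
move_arm(increments="0.2 -1 0 0 0 0 0; 0.2 -2 0 0 0 0 0; 0.2 -3.5 0 0 0 0 0; 0.2 -5 0 0 0 0 0; 0.2 -5 0 0 0 0 0")

```text
t: 12.85
position: [0.5718, 0.1901, 0.2209]
ee_rot: [1.388, 1.079, -1.384]
contact_force: [-0.2, 1.4, -3.2]
grip_width: 0.41
```

```bash
python3 - <<'E'
from h import *
state()
p=optics.camera("wrist"); save(p,"wrist10.png",s=1.5)
p=optics.camera("scene"); save(p,"scene10.png",(210,130,370,310),3.3)
delta((.55,.17,.43),tool(-14))
delta((.46,-.05,.43),tool(-11))
delta(st(0,0,.43),tool(-9.6))
E
```

```text
t 12.85 pos [0.5718 0.1901 0.2209] yhead -13.99 xax [ 0.0047 -0.0023 -1.    ] F [-0.18  1.41 -3.17] w 0.41 q [ 0.122  0.233  1.532 -0.003  1.372  0.367]
t 12.95 cm [-21.14  -1.48   2.48] deg [ 0.01  0.15 -0.07]
t 12.95 cm [-21.08  -4.9   26.  ] deg [-2.99  0.16 -0.06]
t 12.95 cm [-21.02   8.91  43.38] deg [-4.39  0.16 -0.06]
```

View pics/wrist10.png

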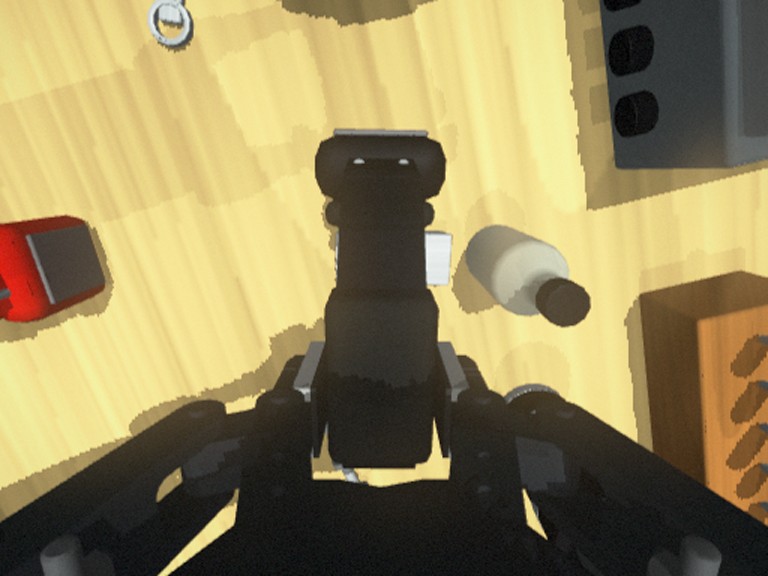

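View pics/scene10.png

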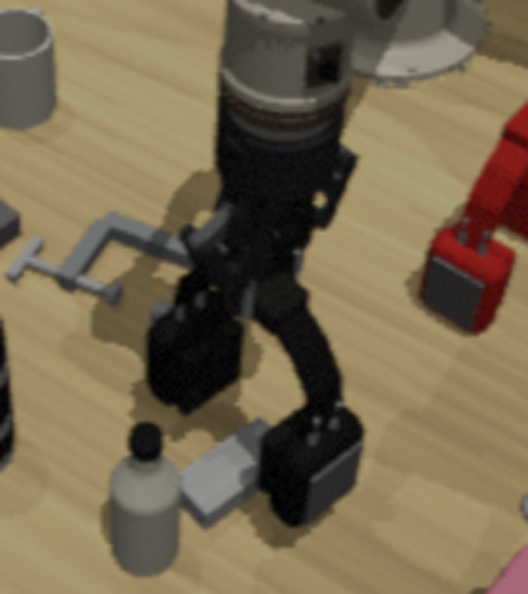

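Emit:
move_arm(increments="0.2 -5 0 0 0 0 0; 0.2 -10 0 0 0 0 0; 0.2 -15 0 1 0 0 0; 0.2 -19 0 3 0 0 0; 0.2 -21 -1 6 0 0 0")

```text
t: 13.58
position: [0.5465, 0.1343, 0.4305]
ee_rot: [1.386, 1.08, -1.385]
contact_force: [0.5, -1.1, -3.1]
grip_width: 0.412
```

```bash
python3 - <<'E'
from h import *
state()
delta((.50,-.05,.43),tool(-11))
delta(st(0,0,.43),tool(-9.6))
E
```

```text
t 13.57 pos [0.5465 0.1343 0.4305] yhead -13.95 xax [ 0.0029 -0.0029 -1.    ] F [ 0.46 -1.12 -3.05] w 0.412 q [ 0.028  0.079  1.297 -0.003  1.762  0.271]
t 13.57 cm [ 0.09 -0.07 19.01] deg [-2.95  0.13 -0.2 ]
t 13.57 cm [ 0.17  9.85 37.36] deg [-4.35  0.13 -0.2 ]
```

Emit:
move_arm(increments="0.2 0 0 4 0 0 0; 0.2 0 0 9 -1 0 0; 0.2 0 0 14 -2 0 0; 0.2 0 1.5 19 -3 0 0; 0.2 0 3 23 -4.3 0 0")

```text
t: 14.2
position: [0.5197, -0.0979, 0.4304]
ee_rot: [1.331, 1.122, -1.332]
contact_force: [1.2, 0.9, -3.4]
grip_width: 0.41
```

```bash
python3 - <<'E'
from h import *
state()
delta(st(0,0,.43),tool(-9.6))
E
```

```text
t 14.2 pos [ 0.5197 -0.0979  0.4304] yhead -9.65 xax [ 0.0019 -0.0024 -1.    ] F [ 1.21  0.87 -3.35] w 0.41 q [-4.14e-01 -1.10e-02  1.39e+00 -1.00e-03  1.76e+00 -2.46e-01]
t 14.2 cm [ 0.08  5.77 14.65] deg [-0.05  0.12 -0.13]
```

Emit:
move_arm(increments="0.2 0 1.5 4 0 0 0; 0.2 0 3 8 0 0 0; 0.2 0 4.5 11.5 0 0 0; 0.2 0 5.8 14.7 0 0 0; 0.2 0 5.8 14.7 0 0 0")

```text
t: 14.82
position: [0.5519, -0.2548, 0.4286]
ee_rot: [1.333, 1.123, -1.336]
contact_force: [0.8, 0.3, -4.1]
grip_width: 0.412
```

```bash
python3 - <<'E'
from h import *
state()
delta(st(0,0,.23),tool(-9.6))
p=optics.camera("wrist"); save(p,"wrist11.png",s=1.5)
p=optics.camera("scene"); save(p,"scene11.png",(60,20,260,240),2.7)
p=optics.camera("top"); save(p,"top11.png",(270,60,470,240),3.5)
E
```

```text
t 14.82 pos [ 0.5519 -0.2548  0.4286] yhead -9.83 xax [-1.1e-03 -9.0e-04 -1.0e+00] F [ 0.76  0.34 -4.05] w 0.412 q [-6.300e-01  2.040e-01  1.163e+00 -1.000e-03  1.775e+00 -4.590e-01]
t 14.82 cm [ 1.986e+01 -1.000e-02 -3.000e-01] deg [-0.23  0.06  0.06]
```

View pics/wrist11.png

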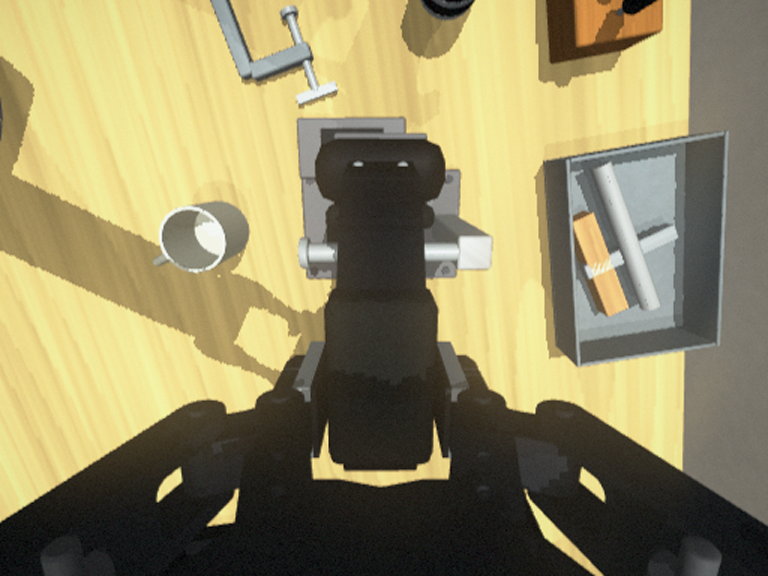

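View pics/scene11.png

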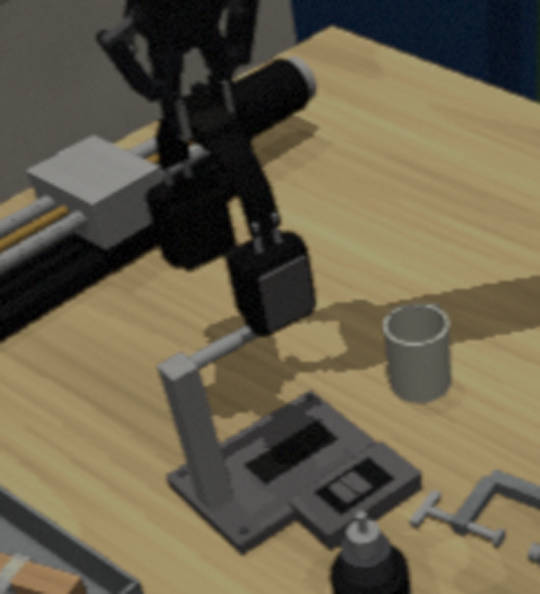

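View pics/top11.png

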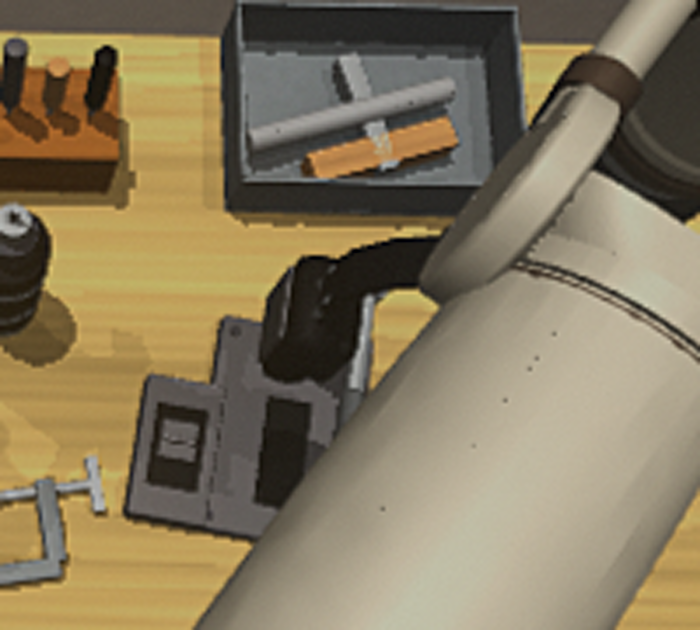

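```bash
python3 - <<'E'
from h import *
np.set_printoptions(precision=4,suppress=True)
p=optics.camera("wrist")
for u,v in((204,168.7),(213,168.5),(300,168)): print(ray(p,u,v,.205), (Ro.from_euler('z',-SY).as_matrix()@(ray(p,u,v,.205)-SO)))
for q in("bar_tip","bar"):
  for d in models.pinpoint(p,q)[:1]: print(q,d)
Q=cloud(p); D=(Q-SO)@Ro.from_euler('z',SY).as_matrix()
m=(D[...,2]>.2)&(D[...,2]<.225)&(abs(D[...,1])<.03)&(D[...,0]>-.055)&(D[...,0]<.06); P=D[m]; print(len(P),np.polyfit(P[:,0],P[:,1],1),P[:,2].max(),np.percentile(P[:,2],95))
m=(D[...,2]>.345)&(D[...,2]<.44)&(abs(D[...,1])<.08)&(abs(D[...,0])<.06);P=Q[m]; t=P[P[:,2]>np.percentile(P[:,2],99)-.005]; print("crown top",np.percentile(P[:,2],99),cv2.minAreaRect(t[:,:2].astype(np.float32)))
E
```

```text
[ 0.4889 -0.2446  0.205 ] [-0.0634 -0.0032  0.205 ]
[ 0.5005 -0.2463  0.205 ] [-0.0517 -0.003   0.205 ]
[ 0.6125 -0.2646  0.205 ] [ 0.0618 -0.0024  0.205 ]
bar_tip {'xy': [204.6, 171.4], 'score': 0.87}
393 [ 0.0056 -0.0044] 0.21344965392699167 0.21222937591616794
crown top 0.4393146069827463 ((0.5560764670372009, -0.2356194704771042), (0.02541850134730339, 0.060812972486019135), 80.34205627441406)
```

Emit:
move_arm(increments="0.2 4 0 -0.1 0 0 0; 0.2 8 0 -0.1 0 0 0; 0.2 12 0 -0.1 0 0 0; 0.2 15 0 -0.1 0 0 0; 0.2 16 0 -0.1 0 0 0")

```text
t: 15.75
position: [0.5518, -0.2497, 0.2688]
ee_rot: [1.33, 1.127, -1.332]
contact_force: [-0.2, 0.0, -3.5]
grip_width: 0.41
```

```bash
python3 - <<'E'
from h import *
state()
delta(st(0,-.002,.2164),tool(-9.6))
p=optics.camera("wrist"); save(p,"wrist12.png",s=1.5)
p=optics.camera("scene"); save(p,"scene12.png",(100,60,240,240),3.3)
E
```

```text
t 15.75 pos [ 0.5518 -0.2497  0.2688] yhead -9.55 xax [-0.0012 -0.     -1.    ] F [-0.19  0.05 -3.45] w 0.41 q [-6.240e-01  2.160e-01  1.458e+00 -1.000e-03  1.469e+00 -4.570e-01]
t 15.75 cm [5.24 0.07 0.42] deg [0.05 0.01 0.07]
```

View pics/scene12.png

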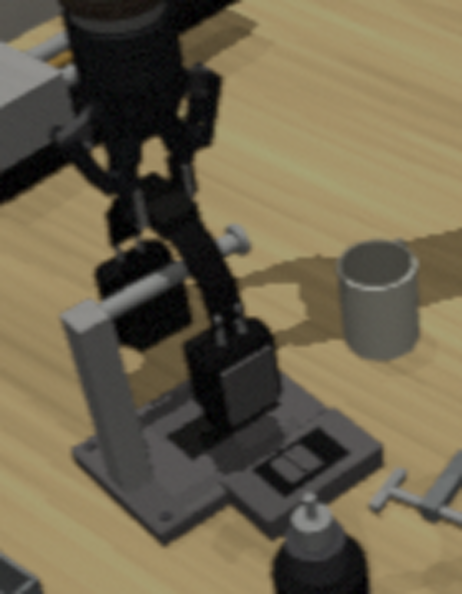

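View pics/wrist12.png

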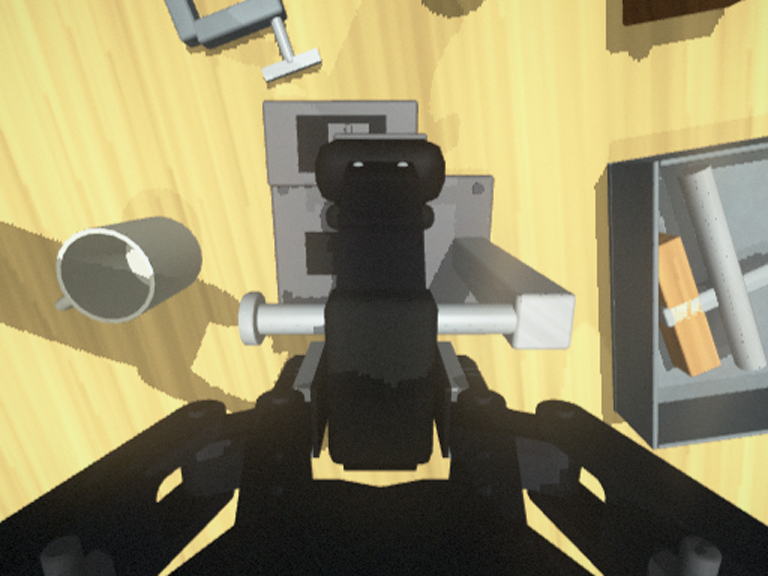

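The headband straddles the bar with one cup on each side. I'll lower it to about 5 mm above contact, then go slowly.

Emit:
move_arm(increments="0.2 2 0 0.1 0 0 0; 0.2 3.5 0 0.2 0 0 0; 0.2 4.2 0 0.3 0 0 0; 0.2 4.4 0 0.3 0 0 0; 0.2 4.4 0 0.3 0 0 0")

```text
t: 16.48
position: [0.5522, -0.2536, 0.2269]
ee_rot: [1.331, 1.123, -1.331]
contact_force: [-0.5, 0.3, -3.1]
grip_width: 0.412
```

```bash
python3 - <<'E'
from h import *
state()
delta(st(0,-.002,.2164),tool(-9.6))
E
```

```text
t 16.48 pos [ 0.5522 -0.2536  0.2269] yhead -9.57 xax [ 0.0015 -0.0019 -1.    ] F [-0.53  0.33 -3.07] w 0.412 q [-6.290e-01  2.430e-01  1.508e+00 -1.000e-03  1.388e+00 -4.620e-01]
t 16.48 cm [ 1.05 -0.05  0.04] deg [ 0.03  0.09 -0.11]
```

Emit:
move_arm(increments="0.2 0.2 0 0 0 0 0; 0.2 0.4 0 0 0 0 0; 0.2 0.6 0 0 0 0 0; 0.2 0.7 0 0 0 0 0; 0.2 0.7 0 0 0 0 0")

```text
t: 17.1
position: [0.5521, -0.2536, 0.2198]
ee_rot: [1.33, 1.123, -1.331]
contact_force: [0.8, 0.0, -4.0]
grip_width: 0.413
```

Emit:
move_arm(increments="0.2 0.1 0 0 0 0 0; 0.2 0.2 0 0 0 0 0; 0.2 0.2 0 0 0 0 0")

```text
t: 17.48
position: [0.5521, -0.2535, 0.2177]
ee_rot: [1.331, 1.123, -1.331]
contact_force: [1.0, -0.1, -3.4]
grip_width: 0.413
```

Emit:
move_arm(increments="0.2 0.1 0 0 0 0 0; 0.2 0.1 0 0 0 0 0; 0.2 0.1 0 0 0 0 0")

```text
t: 17.85
position: [0.5521, -0.2535, 0.2166]
ee_rot: [1.33, 1.124, -1.331]
contact_force: [-0.8, 0.1, -3.8]
grip_width: 0.412
```

Emit:
move_arm(increments="0.2 0.1 0 0 0 0 0; 0.2 0.1 0 0 0 0 0; 0.2 0.1 0 0 0 0 0")

```text
t: 18.23
position: [0.5522, -0.2536, 0.2162]
ee_rot: [1.33, 1.123, -1.331]
contact_force: [-1.8, 1.5, 1.1]
grip_width: 0.411
```

Emit:
move_arm(increments="0.44 0 0 0 0 0 0; 0.48 0 0 0 0 0 0; 0.54 0 0 0 0 0 0; 0.6 0 0 0 0 0 0; 0.65 0 0 0 0 0 0")

```text
t: 18.85
position: [0.5522, -0.2537, 0.2162]
ee_rot: [1.33, 1.123, -1.331]
contact_force: [-0.3, 0.7, 0.4]
grip_width: 0.648
```

```bash
python3 - <<'E'
from h import *
state()
p=optics.camera("wrist"); save(p,"wrist13.png",s=1.5)
p=optics.camera("scene"); save(p,"scene13.png",(100,60,240,240),3.3)
E
```

```text
t 18.85 pos [ 0.5522 -0.2537  0.2162] yhead -9.56 xax [ 0.0016 -0.0021 -1.    ] F [-0.3   0.67  0.36] w 0.648 q [-6.290e-01  2.510e-01  1.520e+00 -1.000e-03  1.368e+00 -4.620e-01]
```

View pics/scene13.png

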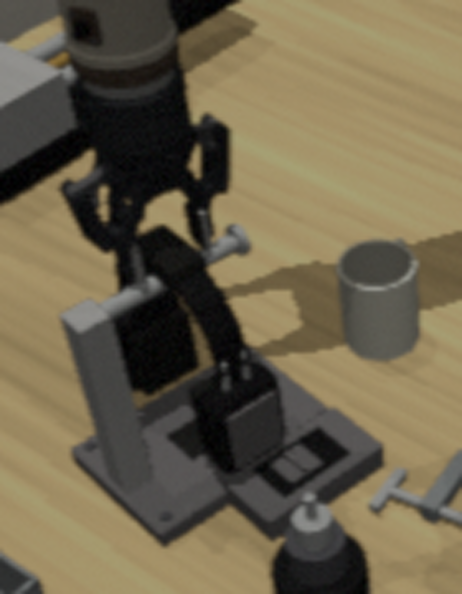

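View pics/wrist13.png

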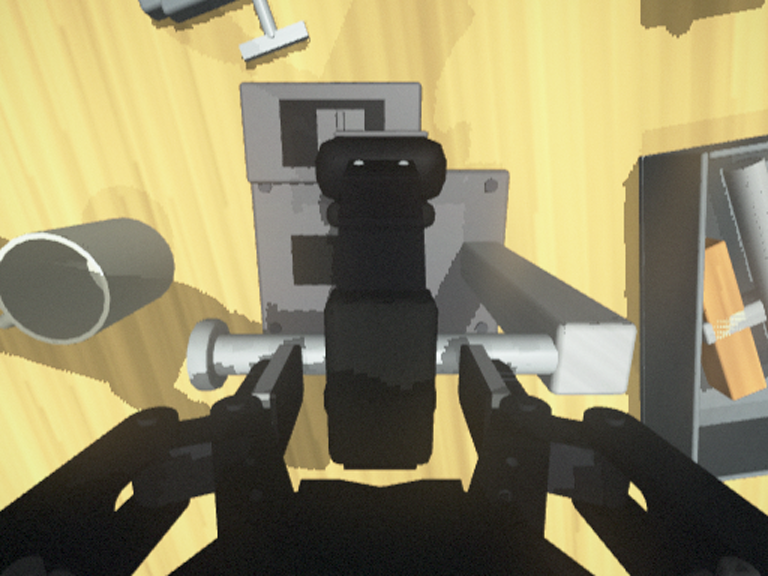

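Released, and the muffs hang level on the bar. Now I'll retract straight up.

Emit:
move_arm(increments="0.65 -1 0 0 0 0 0; 0.65 -3 0 0 0 0 0; 0.65 -6 0 0 0 0 0; 0.65 -10 0 0 0 0 0; 0.65 -15 0 0 0 0 0")

```text
t: 19.58
position: [0.5517, -0.2531, 0.3685]
ee_rot: [1.33, 1.123, -1.331]
contact_force: [0.6, -0.3, -0.2]
grip_width: 0.648
```

Emit:
move_arm(increments="0.65 0 -5 5 0 0 0; 0.65 0 -9 10 0 0 0; 0.65 0 -13 15 0 0 0; 0.65 0 -16 20 0 0 0; 0.65 0 -16 20 0 0 0")

```text
t: 20.2
position: [0.3581, -0.4263, 0.3702]
ee_rot: [1.333, 1.118, -1.335]
contact_force: [0.1, 1.3, -0.2]
grip_width: 0.65
```

```bash
python3 - <<'E'
from h import *
np.set_printoptions(precision=4,suppress=True)
state()
p=optics.camera("scene"); save(p,"scene14.png",s=1.5);save(p,"scene14c.png",(100,90,220,240),4)
Q=cloud(p)
for n in ("scene",): 
  for q in("ridge","crown"):
    for d in models.pinpoint(p,q)[:4]: print(q,d, w(p,*d["xy"]))
D=(Q-SO)@Ro.from_euler('z',SY).as_matrix()
m=(D[...,2]>.228)&(D[...,2]<.25)&(abs(D[...,1])<.05)&(abs(D[...,0])<.05);P=D[m];print("crown top",len(P),np.median(P,0),cv2.minAreaRect(P[:,:2].astype(np.float32)))
p0=dict(np.load("/tmp/scene0.npz")); d=cv2.absdiff(p0["pixels"],p["pixels"]).max(2)
cv2.imwrite("pics/diff.png",cv2.resize((d>40).astype(np.uint8)*255,None,fx=1.5,fy=1.5))
p=optics.camera("top"); save(p,"top14.png",s=1.5)
E
```

```text
t 20.2 pos [ 0.3581 -0.4263  0.3702] yhead -9.87 xax [ 0.002  -0.0044 -1.    ] F [ 0.13  1.31 -0.15] w 0.65 q [-1.089  0.054  1.439 -0.     1.643 -0.917]
ridge {'xy': [187.0, 199.1], 'score': 0.48} [ 0.5412 -0.1617  0.0318]
crown {'xy': [150.6, 141.1], 'score': 0.87} [ 0.5704 -0.2309  0.2339]
crown {'xy': [366.9, 313.3], 'score': 0.74} [0.6578 0.429  0.1874]
crown {'xy': [373.1, 163.0], 'score': 0.57} [0.2509 0.2556 0.1853]
crown top 216 [0.0029 0.0025 0.233 ] ((0.0014781467616558075, 0.0002477578818798065), (0.03650218993425369, 0.06011004000902176), 0.441880464553833)
```

View pics/scene14.png

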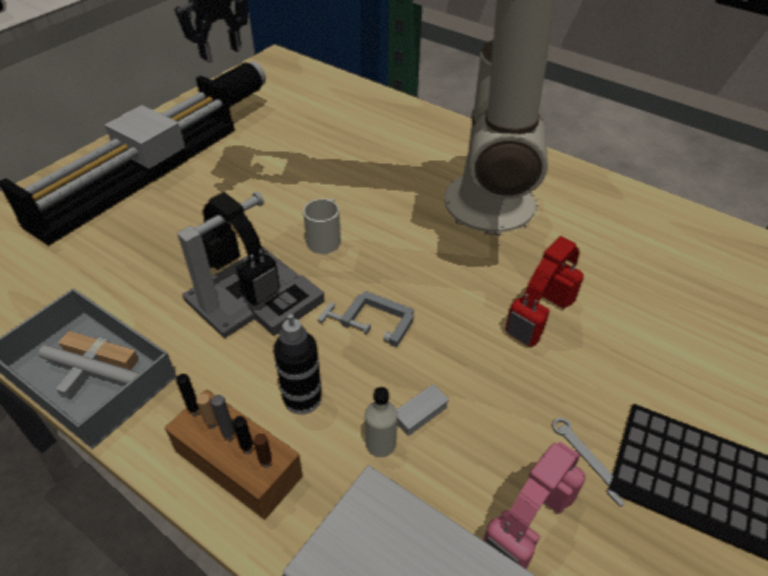

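View pics/scene14c.png

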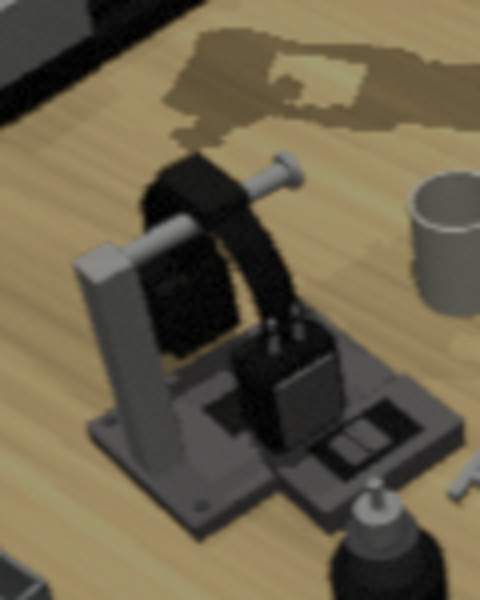

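View pics/top14.png

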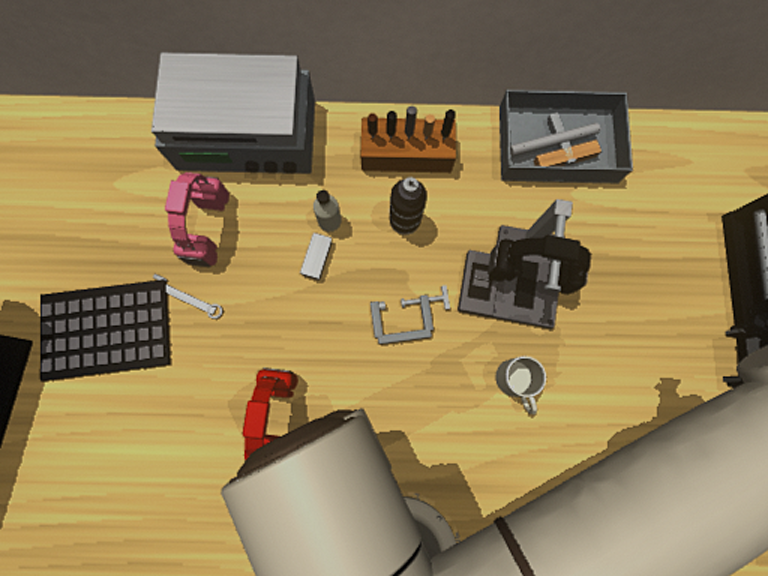

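View pics/diff.png

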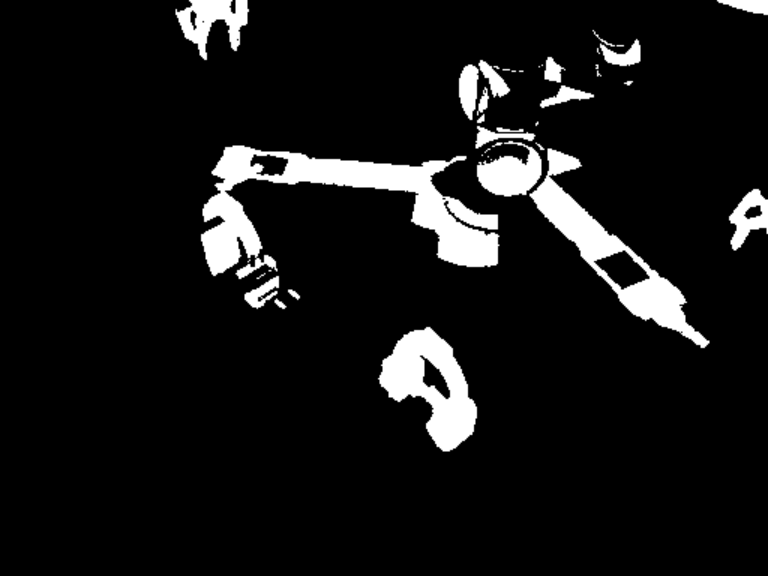

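Emit:
move_arm(increments="0.65 0 0 0 0 0 0; 0.65 0 0 0 0 0 0")

```text
t: 20.65
position: [0.3625, -0.4223, 0.3698]
ee_rot: [1.328, 1.123, -1.328]
contact_force: [0.3, 0.9, -0.4]
grip_width: 0.65
```

```bash
python3 - <<'E'
from h import *
state(); print(job.job_done())
E
```

```text
t 20.65 pos [ 0.3625 -0.4223  0.3698] yhead -9.39 xax [ 0.0031 -0.0031 -1.    ] F [ 0.34  0.92 -0.37] w 0.65 q [-1.079e+00  5.400e-02  1.440e+00  1.000e-03  1.643e+00 -9.150e-01]
the job is handed in; nothing more can be done
None
```

The charging stand is switched on and the black ear defenders hang on its bar, one cup on each side. I handed the job in at 20.7 s of the 66 s allowed.

- **Switch:** I pushed the ridge along +x with the shut fingers until it stopped moving at about 14 N. The ridge's shift in the scene camera matches the full 12 mm.
- **Hanging:** I gripped the defenders by the crown at 40 N and lowered them from above until the wrist force showed the bar carrying them. Then I opened the gripper and pulled straight up.
- **Last checks:** The crown lies within about 3 mm of the bar's midpoint and square to it. Its top measured 233 mm up, against 235 mm expected, which is within the depth cameras' accuracy. Before-and-after pictures show no change at the tin, bottle, mug, spindle motor, clamp or wrench. The arm was clear and touching nothing.
- **Disagreements:** The cameras differed by 3–4 mm on the stand's y position, so I used a value in between. The ridge network read up to 15 mm off in absolute position, so I relied on the stand's geometry and the contact force instead.

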